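Rake a heap of drying pucks into an even layer

ROBOT

A 6-joint arm with a two-finger parallel gripper is mounted at the origin on a cart in front of the work surface, level with it; the furniture and walls round the work are solid. World frame = base frame: x ahead of the robot, y to its left, z up, the work surface at z = 0. Lengths are in m, angles in rad, forces in N, time in s.
With the tool pointing down it reaches from about 0.35 to 0.975 m from the base axis. Payload 4.9 kg.
Tool frame: the origin (TCP) lies on the centre line of the jaws, within the pads' length; the fingertips stand 11 mm ahead of it and the grasp point (between the pads) lies 8 mm behind it; z points along the fingers, y is the direction in which the jaws open and shut (so a half turn about z gives the same grasp; the last joint's range is limited). The gripper opens to 85 mm and grips with 20 to 120 N. Pads are 22 mm wide; open, the fingers measure 114 mm over their backs; the gripper's body (76 mm by 85 mm) begins 54 mm behind the grasp point. The pads swing forward as they close: fully open they stand 13 mm farther back than shut.
Start: joints at [-1.321, 0.053, 1.613, -0, 1.476, -0.119], TCP at [0.225, -0.583, 0.211] pointing down, gripper open.
Joint ranges: [-3.01, 3.01], [-1.01, 2.22], [0.06, 2.58], [-1.02, 4.17], [0.09, 2.62], [-3.14, 3.14]. Speed limits (rad/s): [2.57, 2.57, 3.14, 3.14, 3.14, 3.14].

INTERFACE

Orientations are given as a rotation vector (axis times angle).
In Python, from station import ctrl gives the robot as it stands.
- The arm moves only by the tool send_rows, never from a script. Its argument "series" is a list of rows, each an object of numbers: "tx", "ty", "tz": the shift along the tool's x, y, z in cm; "wx", "wy", "wz": the turn, a rotation vector about the tool's x, y, z in rad; "jaw": the closure, from 0 (fully open) to 1 (shut). In form: [{"tx": .., "ty": .., "tz": .., "wx": .., "wy": .., "wz": .., "jaw": ..}, ...]. A call has 1 to 5 rows; each row shifts and turns the pose as measured when the row begins, along the tool's axes as they then stand; what a row does not reach is not made up. A row lasts 1/8 s, in which the tool goes at most 62.5 mm and 10.7 degrees, less where a joint would pass 70% of its speed; a pose out of reach is approached as far as the arm can. A call is refused whole if a number of a shift passes 6.25 or a number of a turn 0.188, either way. A call with a gripper value outside its range is refused whole. The fingers move at their own pace and stop on an object; "squeeze" is the grip in N (left out, the last holds). Time passes only in rows, so rows that do not move let the fingers close. It gives the time, the measured TCP pose, the force and the opening at its end, in the units of the state.
- ctrl.get_obs(): the state, without advancing time (a new reading comes with each control period).
- ctrl.get_image(name): name is "scene" or "top" or "wrist"; returns the picture (400x640x3 uint8, red, green, blue); there is no depth.
- ctrl.camera_info(name): a dict with "mtx" (3x3 intrinsics, pixels), "R" (3x3) and "t" (3): a world point X has camera coordinates R X + t. Camera axes: x right, y down, z forward; pixel columns grow to the right and rows downward; lengths in m; the calibration is good to about 2 mm. A picture is of the moment at which its call begins: read the wrist's pose just before it. camera_info takes no time and is no camera call; for the wrist camera it gives the pose at the moment of the call.
- ctrl.finish_job(): hands the job in, once; it reports no verdict.
The state is a dict: "t": time; "q": joint angles; "dq": joint speeds; "effort": joint torques, N m; "tool_pos": TCP position; "tool_rot": TCP orientation; "contact_force": force on the tool from outside, world axes, zero at the start; "wrist_torque": the same for the moment, N m; "opening": finger opening in m.
Only numpy, scipy, OpenCV 4.12 (cv2) and the standard library are available. Lean on these libraries where they do the work, as an engineer would, in place of code of your own. Each camera call takes 0.05 s, during which the arm holds its last target.

TASK

With the rake from the rest, rake the heaped ceramic pucks along the weighing pan into one even layer for drying, two lying flat in each of the three bays marked by the scored lines: first the bay farthest from the heap (+y), then the middle one. For each of these two rows feel the teeth down behind its pucks, between them and the next row, until they touch the floor, lightly because it rests on load cells that must not be overloaded, and rake the row from there. Move the pucks only with the rake, leave the cup and timer alone, and stand the rake back in its rest.

Things in the scene. Friction and masses are not known exactly. Their poses are not given: they have to be found in the camera images.
- pan: Fixed open steel drying pan on the bench. Origin: centre of its underside; its y axis runs along its length, x across. Outside 170 (x) by 352 (y) by 46 mm high, walls 8 mm; a wire handle juts 21 mm from each end, 36 mm up. Its perforated floor plate has its top 22 mm above the origin (see pan_bed) and two dark scored lines across it at y = -55 and +55 mm: three equal bays.
- pan_bed (a joint): The pan's floor plate sits on preloaded load cells. Value: how far it is pressed down, m; 0 at the upper stop, 0.003 at the end stop; more than 0.002 overloads the cells. It stays at 0 under the pucks alone, starts to give when 6 to 10 N press on it besides, then yields 0.2 mm per newton.
- rake_grip (a point): Centre of the rake's upright black handle (rake 0.22 kg, standing in its rest); z up the handle, x along the rake's head. Handle 30 mm (x) by 22 mm (y), from 50 mm below to 50 mm above this point, with a 34 x 26 mm pommel up to 56 mm above it. Works the same either way round. The tooth tips lie 106 to 121 mm below this point: find out by touch, see rake.
- rake: The same rake: origin at the centre of the underside of its steel collar (60 x 36 x 8 mm), 60 mm below the handle centre. Below it on a telescopic neck, firmly clamped up to 40 N at a length that differs each time and is not given: a bar 132 (x) by 8 mm and one row of seven flat teeth 11 wide (x), 5 thick (y), 32 mm long, 19.5 mm apart, row 128 mm long; tips 46 to 61 mm below the origin.
- rest: Fixed rake rest: foot 124 (x) by 80 (y) by 8 mm with two white cheeks 110 mm long, 13 mm thick, up to 78 mm high, and between them a 16 mm slot along x, open at both ends. Origin: centre of the underside. Bar and teeth hang in the slot, the collar lies on the cheeks; the handle centre is then 138 mm above the origin.
- puck_0_mid (a point): Smooth glazed white ceramic drying puck, 50 to 90 g, a blunt cone 56 mm across the base, 26 mm high, narrowing evenly to 34 mm across the top; all six are alike. The point is its centre, 13 mm above the base; z to the narrow end. Starts on the pan's floor in the row next to, but 0 to 13 mm clear of, the pan's -y end, two to a row (one up to 4 mm ahead of the other), rows 58 to 61 mm apart.
- puck_0: The same puck; origin at the centre of its base.
- puck_1_mid (a point): Smooth glazed white ceramic drying puck, 50 to 90 g, a blunt cone 56 mm across the base, 26 mm high, narrowing evenly to 34 mm across the top; all six are alike. The point is its centre, 13 mm above the base; z to the narrow end. Starts on the pan's floor in the row next to, but 0 to 13 mm clear of, the pan's -y end, two to a row (one up to 4 mm ahead of the other), rows 58 to 61 mm apart.
- puck_1: The same puck; origin at the centre of its base.
- puck_2_mid (a point): Smooth glazed white ceramic drying puck, 50 to 90 g, a blunt cone 56 mm across the base, 26 mm high, narrowing evenly to 34 mm across the top; all six are alike. The point is its centre, 13 mm above the base; z to the narrow end. Starts on the pan's floor in the row further from the pan's -y end, two to a row (one up to 4 mm ahead of the other), rows 58 to 61 mm apart.
- puck_2: The same puck; origin at the centre of its base.
- puck_3_mid (a point): Smooth glazed white ceramic drying puck, 50 to 90 g, a blunt cone 56 mm across the base, 26 mm high, narrowing evenly to 34 mm across the top; all six are alike. The point is its centre, 13 mm above the base; z to the narrow end. Starts on the pan's floor in the row further from the pan's -y end, two to a row (one up to 4 mm ahead of the other), rows 58 to 61 mm apart.
- puck_3: The same puck; origin at the centre of its base.
- puck_4_mid (a point): Smooth glazed white ceramic drying puck, 50 to 90 g, a blunt cone 56 mm across the base, 26 mm high, narrowing evenly to 34 mm across the top; all six are alike. The point is its centre, 13 mm above the base; z to the narrow end. Starts on top of the heap, bridging the two rows below.
- puck_4: The same puck; origin at the centre of its base.
- puck_5_mid (a point): Smooth glazed white ceramic drying puck, 50 to 90 g, a blunt cone 56 mm across the base, 26 mm high, narrowing evenly to 34 mm across the top; all six are alike. The point is its centre, 13 mm above the base; z to the narrow end. Starts on top of the heap, bridging the two rows below.
- puck_5: The same puck; origin at the centre of its base.
- cup: Translucent specimen cup, 61 mm across, 66 mm high, a bystander; origin at the centre of its underside.
- timer: White lab timer, 64 x 64 x 18 mm, a bystander; origin at the centre of its underside.
Mind the look-alikes: they are no part of the job. What is shaped like the puck_3 but orange or pink is not meant.

How it is judged:
On the way, in this order (a step that is already met when the one before it is completed fails the run):
1. the rake is lifted out of its rest (z of rake_grip in the frame of rest above 0.2 m), for 0.1 s.
2. the teeth are felt down on the pan's floor behind the pucks for the +y bay (at y below 40 mm in the pan) (contact force between rake and pan above 1 N and x of rake in the frame of pan between -0.012 and 0.012 m and y of rake in the frame of pan below 0.04 m), for 0.1 s.
3. two pucks are in the +y bay ((y of each of puck_0_mid, puck_1_mid in the frame of pan above 0.053 m or y of each of puck_0_mid, puck_2_mid in the frame of pan above 0.053 m or y of each of puck_0_mid, puck_3_mid in the frame of pan above 0.053 m or y of each of puck_0_mid, puck_4_mid in the frame of pan above 0.053 m or y of each of puck_0_mid, puck_5_mid in the frame of pan above 0.053 m or y of each of puck_1_mid, puck_2_mid in the frame of pan above 0.053 m or y of each of puck_1_mid, puck_3_mid in the frame of pan above 0.053 m or y of each of puck_1_mid, puck_4_mid in the frame of pan above 0.053 m or y of each of puck_1_mid, puck_5_mid in the frame of pan above 0.053 m or y of each of puck_2_mid, puck_3_mid in the frame of pan above 0.053 m or y of each of puck_2_mid, puck_4_mid in the frame of pan above 0.053 m or y of each of puck_2_mid, puck_5_mid in the frame of pan above 0.053 m or y of each of puck_3_mid, puck_4_mid in the frame of pan above 0.053 m or y of each of puck_3_mid, puck_5_mid in the frame of pan above 0.053 m or y of each of puck_4_mid, puck_5_mid in the frame of pan above 0.053 m)), for 0.1 s.
4. the teeth are felt down on the floor again, in the -y half of the pan (contact force between rake and pan above 1 N and x of rake in the frame of pan between -0.012 and 0.012 m and y of rake in the frame of pan below -0.02 m), for 0.1 s.
5. all six pucks lie flat in one layer, two in each bay (z of puck_0_mid in the frame of pan between 0.02 and 0.039 m and z of puck_1_mid in the frame of pan between 0.02 and 0.039 m and z of puck_2_mid in the frame of pan between 0.02 and 0.039 m and z of puck_3_mid in the frame of pan between 0.02 and 0.039 m and z of puck_4_mid in the frame of pan between 0.02 and 0.039 m and z of puck_5_mid in the frame of pan between 0.02 and 0.039 m and (angle between puck_0_mid's own z axis and vertical below 0.12 rad or angle between puck_0_mid's own z axis and vertical above 3.02 rad) and (angle between puck_1_mid's own z axis and vertical below 0.12 rad or angle between puck_1_mid's own z axis and vertical above 3.02 rad) and (angle between puck_2_mid's own z axis and vertical below 0.12 rad or angle between puck_2_mid's own z axis and vertical above 3.02 rad) and (angle between puck_3_mid's own z axis and vertical below 0.12 rad or angle between puck_3_mid's own z axis and vertical above 3.02 rad) and (angle between puck_4_mid's own z axis and vertical below 0.12 rad or angle between puck_4_mid's own z axis and vertical above 3.02 rad) and (angle between puck_5_mid's own z axis and vertical below 0.12 rad or angle between puck_5_mid's own z axis and vertical above 3.02 rad) and x of puck_0_mid in the frame of pan between -0.077 and 0.077 m and y of puck_0_mid in the frame of pan between -0.168 and 0.168 m and x of puck_1_mid in the frame of pan between -0.077 and 0.077 m and y of puck_1_mid in the frame of pan between -0.168 and 0.168 m and x of puck_2_mid in the frame of pan between -0.077 and 0.077 m and y of puck_2_mid in the frame of pan between -0.168 and 0.168 m and x of puck_3_mid in the frame of pan between -0.077 and 0.077 m and y of puck_3_mid in the frame of pan between -0.168 and 0.168 m and x of puck_4_mid in the frame of pan between -0.077 and 0.077 m and y of puck_4_mid in the frame of pan between -0.168 and 0.168 m and x of puck_5_mid in the frame of pan between -0.077 and 0.077 m and y of puck_5_mid in the frame of pan between -0.168 and 0.168 m and (y of each of puck_0_mid, puck_1_mid in the frame of pan below -0.053 m or y of each of puck_0_mid, puck_2_mid in the frame of pan below -0.053 m or y of each of puck_0_mid, puck_3_mid in the frame of pan below -0.053 m or y of each of puck_0_mid, puck_4_mid in the frame of pan below -0.053 m or y of each of puck_0_mid, puck_5_mid in the frame of pan below -0.053 m or y of each of puck_1_mid, puck_2_mid in the frame of pan below -0.053 m or y of each of puck_1_mid, puck_3_mid in the frame of pan below -0.053 m or y of each of puck_1_mid, puck_4_mid in the frame of pan below -0.053 m or y of each of puck_1_mid, puck_5_mid in the frame of pan below -0.053 m or y of each of puck_2_mid, puck_3_mid in the frame of pan below -0.053 m or y of each of puck_2_mid, puck_4_mid in the frame of pan below -0.053 m or y of each of puck_2_mid, puck_5_mid in the frame of pan below -0.053 m or y of each of puck_3_mid, puck_4_mid in the frame of pan below -0.053 m or y of each of puck_3_mid, puck_5_mid in the frame of pan below -0.053 m or y of each of puck_4_mid, puck_5_mid in the frame of pan below -0.053 m) and ((y of puck_0_mid in the frame of pan between -0.057 and 0.057 m and y of puck_1_mid in the frame of pan between -0.057 and 0.057 m) or (y of puck_0_mid in the frame of pan between -0.057 and 0.057 m and y of puck_2_mid in the frame of pan between -0.057 and 0.057 m) or (y of puck_0_mid in the frame of pan between -0.057 and 0.057 m and y of puck_3_mid in the frame of pan between -0.057 and 0.057 m) or (y of puck_0_mid in the frame of pan between -0.057 and 0.057 m and y of puck_4_mid in the frame of pan between -0.057 and 0.057 m) or (y of puck_0_mid in the frame of pan between -0.057 and 0.057 m and y of puck_5_mid in the frame of pan between -0.057 and 0.057 m) or (y of puck_1_mid in the frame of pan between -0.057 and 0.057 m and y of puck_2_mid in the frame of pan between -0.057 and 0.057 m) or (y of puck_1_mid in the frame of pan between -0.057 and 0.057 m and y of puck_3_mid in the frame of pan between -0.057 and 0.057 m) or (y of puck_1_mid in the frame of pan between -0.057 and 0.057 m and y of puck_4_mid in the frame of pan between -0.057 and 0.057 m) or (y of puck_1_mid in the frame of pan between -0.057 and 0.057 m and y of puck_5_mid in the frame of pan between -0.057 and 0.057 m) or (y of puck_2_mid in the frame of pan between -0.057 and 0.057 m and y of puck_3_mid in the frame of pan between -0.057 and 0.057 m) or (y of puck_2_mid in the frame of pan between -0.057 and 0.057 m and y of puck_4_mid in the frame of pan between -0.057 and 0.057 m) or (y of puck_2_mid in the frame of pan between -0.057 and 0.057 m and y of puck_5_mid in the frame of pan between -0.057 and 0.057 m) or (y of puck_3_mid in the frame of pan between -0.057 and 0.057 m and y of puck_4_mid in the frame of pan between -0.057 and 0.057 m) or (y of puck_3_mid in the frame of pan between -0.057 and 0.057 m and y of puck_5_mid in the frame of pan between -0.057 and 0.057 m) or (y of puck_4_mid in the frame of pan between -0.057 and 0.057 m and y of puck_5_mid in the frame of pan between -0.057 and 0.057 m)) and (y of each of puck_0_mid, puck_1_mid in the frame of pan above 0.053 m or y of each of puck_0_mid, puck_2_mid in the frame of pan above 0.053 m or y of each of puck_0_mid, puck_3_mid in the frame of pan above 0.053 m or y of each of puck_0_mid, puck_4_mid in the frame of pan above 0.053 m or y of each of puck_0_mid, puck_5_mid in the frame of pan above 0.053 m or y of each of puck_1_mid, puck_2_mid in the frame of pan above 0.053 m or y of each of puck_1_mid, puck_3_mid in the frame of pan above 0.053 m or y of each of puck_1_mid, puck_4_mid in the frame of pan above 0.053 m or y of each of puck_1_mid, puck_5_mid in the frame of pan above 0.053 m or y of each of puck_2_mid, puck_3_mid in the frame of pan above 0.053 m or y of each of puck_2_mid, puck_4_mid in the frame of pan above 0.053 m or y of each of puck_2_mid, puck_5_mid in the frame of pan above 0.053 m or y of each of puck_3_mid, puck_4_mid in the frame of pan above 0.053 m or y of each of puck_3_mid, puck_5_mid in the frame of pan above 0.053 m or y of each of puck_4_mid, puck_5_mid in the frame of pan above 0.053 m)), for 0.2 s.
At the end, for the whole second after the job is handed in: All pucks at rest flat on the pan floor (tilt under 0.12 rad, either face up, centre under 39 mm above the pan's underside), two centres in each bay (2 mm grace at the lines); rake released in its rest: within 30 mm along, 14 mm across the slot, handle centre 131 to 144 mm up, tilt under 0.12 rad (all of step 5 and z of rake_grip in the frame of rest between 0.131 and 0.144 m and x of rake_grip in the frame of rest between -0.03 and 0.03 m and y of rake_grip in the frame of rest between -0.014 and 0.014 m and angle between rake_grip's own z axis and vertical below 0.12 rad and linear speed of each of puck_0, puck_1, puck_2, puck_3, puck_4, puck_5, rake below 0.02 m/s); the robot touches nothing.
It fails at once if the weighing floor is overloaded (pressed down more than 2 mm) (value of joint pan_bed above 0.002 m).
It fails at once if the fingers or the arm touch a puck ((contact force between the fingers and puck_0 above 0.5 N or contact force between the fingers and puck_1 above 0.5 N or contact force between the fingers and puck_2 above 0.5 N or contact force between the fingers and puck_3 above 0.5 N or contact force between the fingers and puck_4 above 0.5 N or contact force between the fingers and puck_5 above 0.5 N) or (contact force between the arm and puck_0 above 0.5 N or contact force between the arm and puck_1 above 0.5 N or contact force between the arm and puck_2 above 0.5 N or contact force between the arm and puck_3 above 0.5 N or contact force between the arm and puck_4 above 0.5 N or contact force between the arm and puck_5 above 0.5 N)).
It fails at once if the cup or the timer is moved more than 20 mm (distance of any of cup, timer from where it was at the start of the episode above 0.02 m).
It also fails if it takes over 64 s, if anything falls off the work surface, if the arm or the gripper's body presses on something with over 40 N, if the wrist force passes 120 N, or if a joint passes its speed limit or range.

## Working session

There is one attempt and no reset: what is moved stays moved. The work goes in short steps, Python scripts to look and compute and a tool call to move; the robot and the scene stay as the last step left them, time stands still between calls to the robot, and variables do not carry over. Pictures are saved under pics/ and viewed, and the job is handed in when it is done.

Besides the shell and the picture viewer there is one more tool, called after "Emit:" by a JSON object that holds its "fn" and its "kwargs", one argument or row to a line. send_rows: Moves the arm, as the interface text tells. Its arguments: {"type":"object","properties":{"series":{"type":"array"},"squeeze":{"type":"number"}},"required":["series"]}

```bash
mkdir -p pics; ls; python3 - <<'E'
from station import ctrl
import cv2
for n in ("scene","top","wrist"):
    im=ctrl.get_image(n); cv2.imwrite(f"pics/{n}0.png",im[:,:,::-1])
    c=ctrl.camera_info(n); print(n,c)
print(ctrl.get_obs())
E
```

```text
pics
scene {'mtx': array([[373.50947035,   0.        , 315.15095291],
       [  0.        , 373.50947035, 200.95059727],
       [  0.        ,   0.        ,   1.        ]]), 'R': array([[-0.79470142, -0.60696982, -0.00610697],
       [-0.32129467,  0.42916224, -0.84415017],
       [ 0.51499456, -0.6688852 , -0.53607201]]), 't': array([0.4345771 , 0.24967908, 0.89297799])}
top {'mtx': array([[445.01252853,   0.        , 315.70494061],
       [  0.        , 445.01252853, 199.9589136 ],
       [  0.        ,   0.        ,   1.        ]]), 'R': array([[ 0.04779042, -0.99884047,  0.00581298],
       [-0.97769619, -0.04796872, -0.20447291],
       [ 0.20451466,  0.00408852, -0.97885496]]), 't': array([1.13645770e-03, 5.45582989e-01, 1.21067034e+00])}
wrist {'mtx': array([[290.91756053,   0.        , 319.37383252],
       [  0.        , 290.91756053, 196.0205432 ],
       [  0.        ,   0.        ,   1.        ]]), 'R': array([[ 0.36054666, -0.93273745, -0.0026376 ],
       [-0.89891255, -0.34822363,  0.2658882 ],
       [-0.24892235, -0.09349413, -0.96400026]]), 't': array([-0.62409433, -0.03507862,  0.37849521])}
{'t': 0.15, 'q': array([-1.32100134e+00,  5.31959303e-02,  1.61398558e+00,  3.89906372e-05,
        1.47599032e+00, -1.19008728e-01]), 'dq': array([ 0.00229395, -0.00326003, -0.00403919, -0.00085147, -0.00014693,
        0.00015083]), 'effort': array([ 2.20109309e-04, -3.94239700e+01, -3.70722520e+01, -1.14382133e-04,
        4.63459219e-03,  2.63230692e-05]), 'tool_pos': array([ 0.2251898 , -0.58246705,  0.20954704]), 'tool_rot': array([-3.08677990e+00, -5.75742776e-01,  1.01209401e-04]), 'contact_force': array([ 0.2308408 , -0.5482801 ,  0.21233623]), 'wrist_torque': array([-0.02662569,  0.02734837, -0.03177984]), 'opening': 0.08524501576260803}
```

View pics/scene0.png

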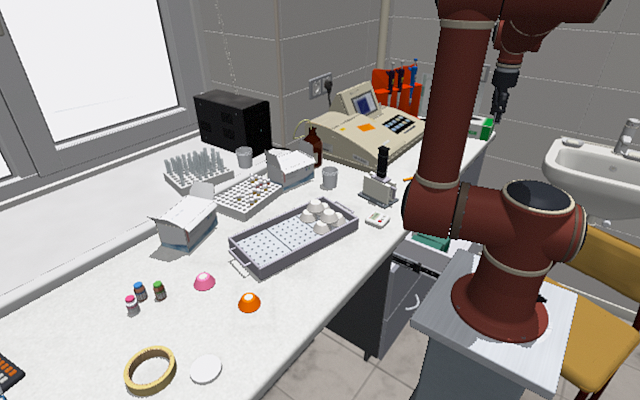

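View pics/top0.png

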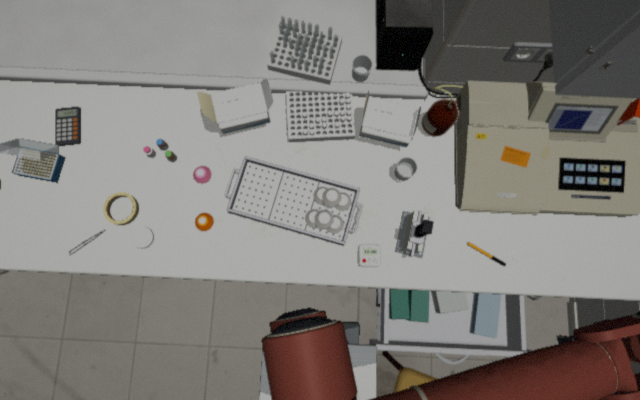

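View pics/wrist0.png

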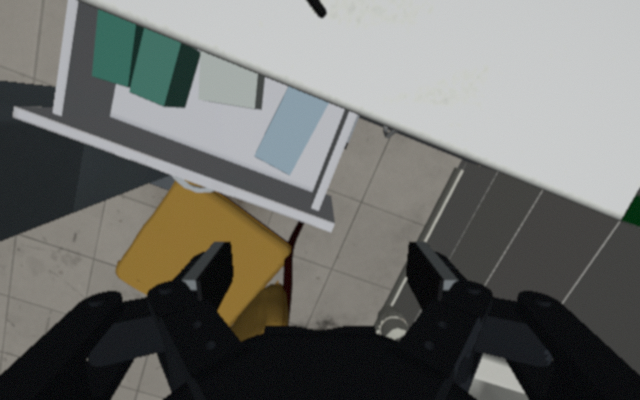

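Scene: the pan is at (295,200) in top, with the heap at its right (-y) end. The rake stands in its rest at (413,232), cup at (403,169), timer at (369,256). Candidates for the rake handle: the black upright at (425,228), the pen (485,253) and the drawer tools. I take the black upright standing on the white cheeks. For the pucks, the white ones in the pan, not the orange (204,221) or pink (202,174). Next, a close crop.

```bash
python3 - <<'E'
import cv2, numpy as np
t=cv2.imread("pics/top0.png"); s=cv2.imread("pics/scene0.png")
cv2.imwrite("pics/c1.png",cv2.resize(t[145:275,215:450],None,fx=3.4,fy=3.4,interpolation=cv2.INTER_CUBIC))
cv2.imwrite("pics/c2.png",cv2.resize(s[135:285,220:410],None,fx=4,fy=4,interpolation=cv2.INTER_CUBIC))
E
```

```text
(no output)
```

View pics/c1.png

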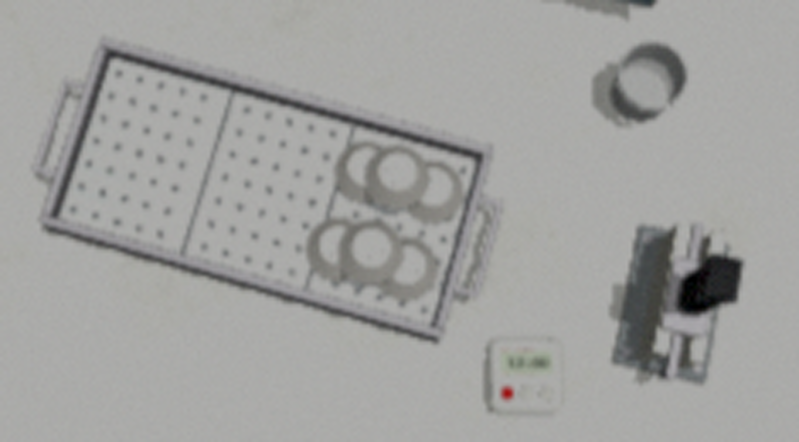

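View pics/c2.png

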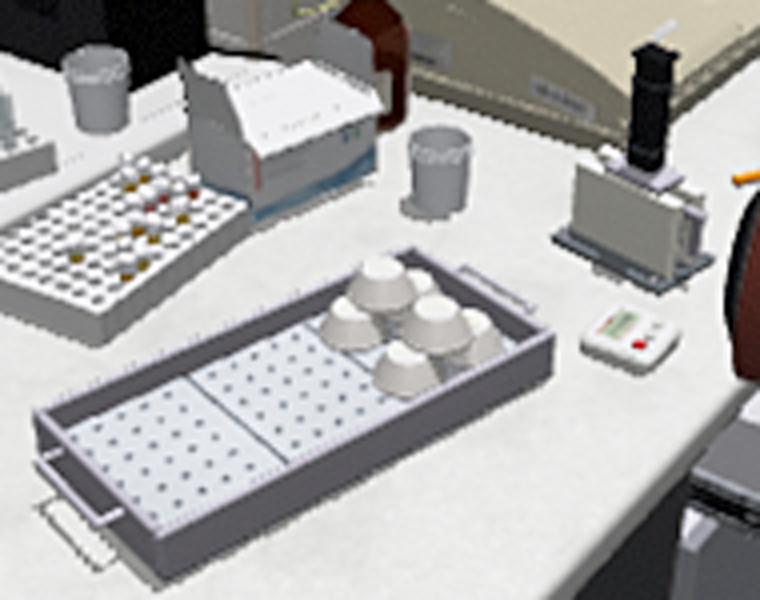

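```bash
cat > h.py <<'E'
import numpy as np, cv2
from station import ctrl
from scipy.spatial.transform import Rotation as Ro
def ray(c,p):
    u=cv2.undistortPoints(np.array([[p]],float),c["mtx"],None)[0,0] 
    d=c["R"].T@np.array([u[0],u[1],1.]); o=-c["R"].T@c["t"]; return o,d
def onz(c,p,z):
    o,d=ray(c,p); return o+d*(z-o[2])/d[2]
def tri(c1,p1,c2,p2):
    o1,d1=ray(c1,p1);o2,d2=ray(c2,p2);d1/=np.linalg.norm(d1);d2/=np.linalg.norm(d2)
    s=np.linalg.lstsq(np.c_[d1,-d2],o2-o1,rcond=None)[0]; a=o1+s[0]*d1;b=o2+s[1]*d2
    return (a+b)/2,np.linalg.norm(a-b)
def proj(c,X):
    r=cv2.Rodrigues(c["R"])[0]; return cv2.projectPoints(np.array([X],float).reshape(-1,3),r,c["t"],c["mtx"],None)[0][:,0]
E
python3 - <<'E'
from h import *
np.set_printoptions(precision=4,suppress=True)
T=ctrl.camera_info("top");S=ctrl.camera_info("scene")
f=lambda x,y:(215+x/3.4,145+y/3.4)
P=[onz(T,f(*p),.046) for p in [(103,40),(493,147),(437,340),(42,225)]]
for p in P:print("pan",p)
for i in range(4):print(np.linalg.norm(P[i]-P[(i+1)%4]))
print("ctr",sum(P)/4)
g=lambda x,y:(220+x/4,135+y/4)
print("pommel",tri(T,f(722,272),S,g(655,48)))
print("foot",[onz(T,f(*p),.008) for p in [(642,226),(614,365),(704,382)]])
print("cheek",[onz(T,f(*p),.078) for p in [(697,225),(670,372)]])
print("timer",onz(T,f(525,375),.018),"cup",onz(T,f(650,75),.066))
E
```

```text
pan [0.666  0.2396 0.046 ]
pan [ 0.5879 -0.0986  0.046 ]
pan [ 0.4216 -0.0568  0.046 ]
pan [0.5021 0.2778 0.046 ]
0.3471152023799229
0.17143325504981405
0.34405901952354073
0.16831130863255117
ctr [0.5444 0.0905 0.046 ]
pommel (array([ 0.4649, -0.2559,  0.1941]), np.float64(0.0020299725842471065))
foot [array([ 0.5331, -0.2332,  0.008 ]), array([ 0.4118, -0.2103,  0.008 ]), array([ 0.4011, -0.2868,  0.008 ])]
cheek [array([ 0.5227, -0.2644,  0.078 ]), array([ 0.4015, -0.2427,  0.078 ])]
timer [ 0.3988 -0.1336  0.018 ] cup [ 0.6521 -0.2275  0.066 ]
```

```bash
cat >> h.py <<'E'
def to(target, yaw=None):
    """shift (cm) in tool axes and wz turn to reach target TCP with tool x at world angle yaw, tool down"""
    o=ctrl.get_obs(); R=Ro.from_rotvec(o["tool_rot"]).as_matrix()
    if yaw is None: yaw=np.arctan2(R[1,0],R[0,0])
    Rt=np.array([[np.cos(yaw),np.sin(yaw),0],[np.sin(yaw),-np.cos(yaw),0],[0,0,-1.]])
    w=Ro.from_matrix(R.T@Rt).as_rotvec(); s=R.T@(np.array(target)-o["tool_pos"])*100
    print("t",round(o["t"],2),"pos",o["tool_pos"].round(4),"F",o["contact_force"].round(2),"tq",o["wrist_torque"].round(2),"op",round(o["opening"],4))
    print("shift cm",s.round(2),"turn",w.round(3),"yaw now",round(np.arctan2(R[1,0],R[0,0]),4))
E
python3 - <<'E'
from h import *
to((.44,-.26,.33),-.188)
W=ctrl.camera_info("wrist");o=ctrl.get_obs();R=Ro.from_rotvec(o["tool_rot"]).as_matrix()
print("cam in tool",R.T@(-W["R"].T@W["t"]-o["tool_pos"]), "axis", R.T@W["R"][2])
E
```

```text
t 0.15 pos [ 0.2252 -0.5825  0.2095] F [ 0.23 -0.55  0.21] tq [-0.03  0.03 -0.03] op 0.0852
shift cm [ 31.66 -22.35 -12.  ] turn [-0.002  0.     0.557] yaw now 0.3688
cam in tool [ 0.06682231  0.00033818 -0.16298895] axis [-0.26610715 -0.00102089  0.96394292]
```

Emit:
{"fn": "send_rows", "kwargs": {
  "series": [
    {"tx": 5.5, "ty": -4, "tz": -4},
    {"tx": 6, "ty": -4.5, "tz": -4},
    {"tx": 6, "ty": -4.5, "tz": -3},
    {"tx": 6, "ty": -4.5, "tz": -1},
    {"tx": 6, "ty": -4, "tz": 0, "wz": 0.18}
  ]
}}

```text
invalid input at $.series[0]: expected keys tx, ty, tz, wx, wy, wz, jaw
```

```bash
python3 - <<'E'
from h import *
to((.44,-.26,.33),-.188)
E
```

```text
t 0.15 pos [ 0.2252 -0.5825  0.2095] F [ 0.23 -0.55  0.21] tq [-0.03  0.03 -0.03] op 0.0852
shift cm [ 31.66 -22.35 -12.  ] turn [-0.002  0.     0.557] yaw now 0.3688
```

Emit:
{"fn": "send_rows", "kwargs": {
  "series": [
    {"tx": 5.5, "ty": -4, "tz": -4, "wx": 0, "wy": 0, "wz": 0, "jaw": 0},
    {"tx": 6, "ty": -4.5, "tz": -4, "wx": 0, "wy": 0, "wz": 0, "jaw": 0},
    {"tx": 6, "ty": -4.5, "tz": -3, "wx": 0, "wy": 0, "wz": 0, "jaw": 0},
    {"tx": 6, "ty": -4.5, "tz": -1, "wx": 0, "wy": 0, "wz": 0, "jaw": 0},
    {"tx": 6, "ty": -4, "tz": 0, "wx": 0, "wy": 0, "wz": 0.18, "jaw": 0}
  ]
}}

```text
t: 0.78
tool_pos: [0.3822, -0.3394, 0.3042]
tool_rot: [-3.121, -0.297, -0.001]
contact_force: [-0.1, -0.0, -0.2]
opening: 0.0851
```

```bash
python3 - <<'E'
from h import *
to((.44,-.26,.33),-.188)
E
```

```text
t 0.78 pos [ 0.3822 -0.3394  0.3042] F [-0.11 -0.05 -0.21] tq [ 0.   -0.01  0.02] op 0.0851
shift cm [ 7.17 -6.72 -2.53] turn [-0.007  0.     0.378] yaw now 0.19
```

Emit:
{"fn": "send_rows", "kwargs": {
  "series": [
    {"tx": 4.5, "ty": -4, "tz": -1.5, "wx": 0, "wy": 0, "wz": 0.18, "jaw": 0},
    {"tx": 3, "ty": -2, "tz": -1, "wx": 0, "wy": 0, "wz": 0.18, "jaw": 0},
    {"tx": 0, "ty": 0, "tz": 0, "wx": 0, "wy": 0, "wz": 0, "jaw": 0}
  ]
}}

```text
t: 1.15
tool_pos: [0.4471, -0.2711, 0.328]
tool_rot: [-3.124, 0.249, 0.001]
contact_force: [-0.4, 0.1, -0.2]
opening: 0.0855
```

```bash
python3 - <<'E'
from h import *
to((.44,-.26,.33),-.188)
im=ctrl.get_image("wrist"); np.save("w1.npy",im)
cv2.imwrite("pics/w1.png",im[:,:,::-1])
import pickle; pickle.dump(ctrl.camera_info("wrist"),open("w1.pkl","wb"))
E
```

```text
t 1.15 pos [ 0.4471 -0.2711  0.328 ] F [-0.41  0.06 -0.23] tq [-0.03 -0.    0.01] op 0.0855
shift cm [-0.88 -0.98 -0.19] turn [-0.007  0.001  0.029] yaw now -0.1588
```

View pics/w1.png

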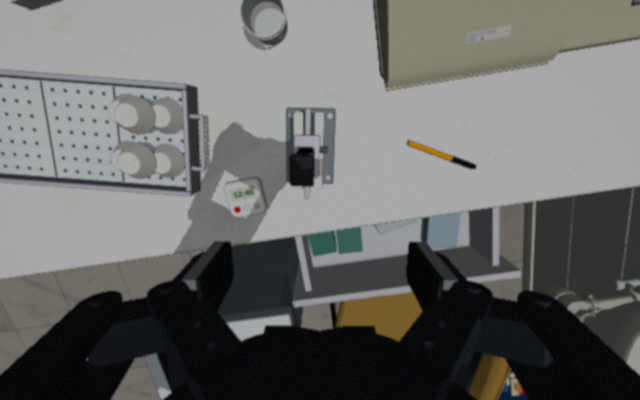

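Wrist view: pommel at (302,168), rest foot (287–335, 108–187), and the pan's heap end at the left. I'll zoom in on the rest.

```bash
python3 - <<'E'
from h import *
im=cv2.imread("pics/w1.png")
cv2.imwrite("pics/w1a.png",cv2.resize(im[95:205,265:355],None,fx=5.4,fy=5.4,interpolation=cv2.INTER_CUBIC))
cv2.imwrite("pics/w1b.png",cv2.resize(im[60:200,0:220],None,fx=3.6,fy=3.6,interpolation=cv2.INTER_CUBIC))
E
```

```text
(no output)
```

View pics/w1a.png

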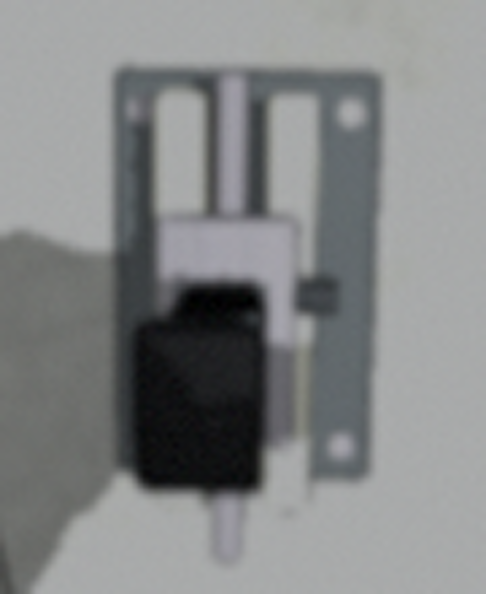

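View pics/w1b.png

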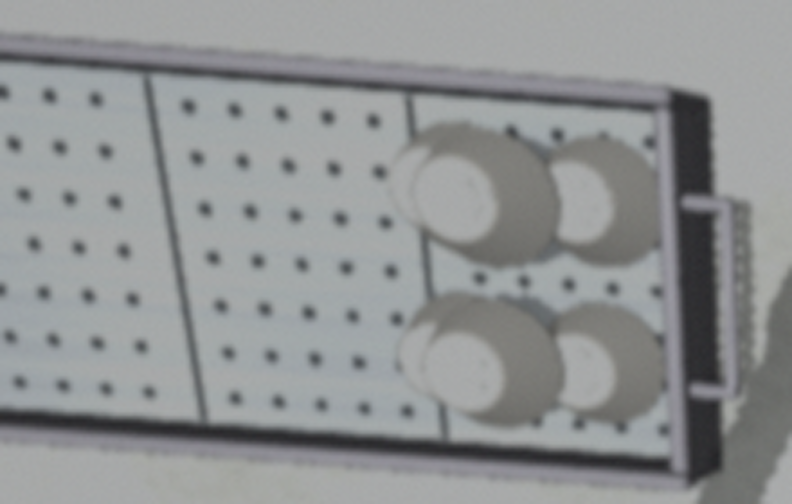

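```bash
python3 - <<'E'
from h import *
import pickle
np.set_printoptions(precision=4,suppress=True)
W=pickle.load(open("w1.pkl","rb"))
f=lambda x,y:(265+x/5.4,95+y/5.4)
c=[onz(W,f(*p),.194) for p in [(136,320),(264,320),(262,490),(138,489)]]
print(np.array(c), sum(c)/4)
F=[onz(W,f(*p),.008) for p in [(115,68),(380,72),(366,480)]]
print("foot",np.array(F), "ctr",(F[0]+F[2])/2, [np.linalg.norm(F[i]-F[i+1]) for i in (0,1)])
d=F[1]-F[2]; print("yaw",np.arctan2(d[1],d[0]), "yawW",np.arctan2(*(F[0]-F[1])[[1,0]])-np.pi/2)
B=[onz(W,f(*p),z) for p,z in [((230,72),.07),((226,560),.07)]];print("bar",B); d=B[0]-B[1];print(np.arctan2(d[1],d[0]))
g=lambda x,y:(x/3.6,60+y/3.6)
P=[onz(W,g(*p),.046) for p in [(705,92),(680,88),(690,478)]]
print("pan -y end", P)
# scored lines on floor
L=[onz(W,g(*p),.022) for p in [(146,74),(205,418),(408,96),(446,436)]]
print("lines",np.array(L))
for a,b in((0,1),(2,3)):
  d=L[a]-L[b];print(np.linalg.norm(d),np.arctan2(d[1],d[0]))
n=(L[0]+L[1]-L[2]-L[3])/2;print("sep",np.linalg.norm(n),"panctr",sum(L)/4)
E
```

```text
[[ 0.4795 -0.2463  0.194 ]
 [ 0.4757 -0.2701  0.194 ]
 [ 0.4433 -0.2643  0.194 ]
 [ 0.4473 -0.2406  0.194 ]] [ 0.4615 -0.2553  0.194 ]
foot [[ 0.5325 -0.2301  0.008 ]
 [ 0.519  -0.3069  0.008 ]
 [ 0.3979 -0.2848  0.008 ]] ctr [ 0.4652 -0.2575  0.008 ] [np.float64(0.07793521850902009), np.float64(0.12309678177598643)]
yaw -0.18015409941825322 yawW -0.1737327295931126
bar [array([ 0.5243, -0.266 ,  0.07  ]), array([ 0.3961, -0.2429,  0.07  ])]
-0.1785474529749729
pan -y end [array([ 0.5814, -0.1115,  0.046 ]), array([ 0.5845, -0.102 ,  0.046 ]), array([ 0.4277, -0.0616,  0.046 ])]
lines [[0.6296 0.1291 0.022 ]
 [0.4856 0.1633 0.022 ]
 [0.6036 0.0226 0.022 ]
 [0.4601 0.0563 0.022 ]]
0.1479954077189014 -0.23348144889703848
0.14743528935926326 -0.23068989197032366
sep 0.10982744417930841 panctr [0.5448 0.0928 0.022 ]
```

```bash
python3 - <<'E'
from h import *
to((.4625,-.2555,.23),-.179)
E
```

```text
t 1.2 pos [ 0.4463 -0.2718  0.3275] F [-0.43 -0.39 -0.61] tq [-0.    0.01  0.03] op 0.0854
shift cm [ 1.37 -1.79  9.76] turn [-0.007  0.002  0.02 ] yaw now -0.1591
```

Emit:
{"fn": "send_rows", "kwargs": {
  "series": [
    {"tx": 1.4, "ty": -1.8, "tz": 1, "wx": -0.007, "wy": 0.002, "wz": 0.02, "jaw": 0},
    {"tx": 0, "ty": 0, "tz": 4, "wx": 0, "wy": 0, "wz": 0, "jaw": 0},
    {"tx": 0, "ty": 0, "tz": 4.5, "wx": 0, "wy": 0, "wz": 0, "jaw": 0},
    {"tx": 0, "ty": 0, "tz": 0, "wx": 0, "wy": 0, "wz": 0, "jaw": 0}
  ]
}}

```text
t: 1.7
tool_pos: [0.4597, -0.2591, 0.2285]
tool_rot: [3.129, -0.281, -0.005]
contact_force: [-0.2, 0.7, -0.1]
opening: 0.0852
```

```bash
python3 - <<'E'
from h import *
to((.4625,-.2555,.138),-.179)
E
```

```text
t 1.7 pos [ 0.4597 -0.2591  0.2285] F [-0.23  0.71 -0.14] tq [-0.02 -0.   -0.04] op 0.0852
shift cm [ 0.25 -0.41  9.05] turn [0.    0.003 0.   ] yaw now -0.1789
```

Emit:
{"fn": "send_rows", "kwargs": {
  "series": [
    {"tx": 0.3, "ty": -0.4, "tz": 3, "wx": 0, "wy": 0, "wz": 0, "jaw": 0},
    {"tx": 0, "ty": 0, "tz": 4, "wx": 0, "wy": 0, "wz": 0, "jaw": 0},
    {"tx": 0, "ty": 0, "tz": 2, "wx": 0, "wy": 0, "wz": 0, "jaw": 0},
    {"tx": 0, "ty": 0, "tz": 0, "wx": 0, "wy": 0, "wz": 0, "jaw": 0}
  ]
}}

```text
t: 2.2
tool_pos: [0.4646, -0.2613, 0.1443]
tool_rot: [3.122, -0.283, 0.008]
contact_force: [0.2, -0.4, -0.4]
opening: 0.0853
```

```bash
python3 - <<'E'
from h import *
to((.4625,-.2555,.138),-.179)
cv2.imwrite("pics/w2.png",ctrl.get_image("wrist")[:,:,::-1])
E
```

```text
t 2.2 pos [ 0.4646 -0.2613  0.1443] F [ 0.24 -0.38 -0.37] tq [0.02 0.   0.06] op 0.0853
shift cm [-0.32 -0.53  0.62] turn [ 0.006 -0.005 -0.002] yaw now -0.1805
```

View pics/w2.png

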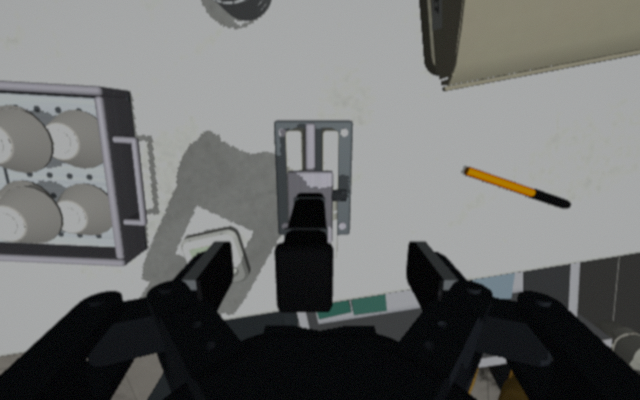

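Pommel at (305,275), a little left of the jaw centre (~320). That agrees with the computed 5 mm offset, so I correct it and close.

Emit:
{"fn": "send_rows", "kwargs": {
  "series": [
    {"tx": -0.3, "ty": -0.5, "tz": 0.6, "wx": 0.006, "wy": -0.005, "wz": 0, "jaw": 0},
    {"tx": 0, "ty": 0, "tz": 0, "wx": 0, "wy": 0, "wz": 0, "jaw": 0.3}
  ],
  "squeeze": 70
}}

```text
t: 2.5
tool_pos: [0.4648, -0.2574, 0.1427]
tool_rot: [3.125, -0.283, 0.01]
contact_force: [0.9, 0.1, -0.3]
opening: 0.0696
```

```bash
python3 - <<'E'
from h import *
to((.4625,-.2555,.138),-.179)
E
```

```text
t 2.5 pos [ 0.4648 -0.2574  0.1427] F [ 0.86  0.07 -0.34] tq [-0.02  0.02 -0.01] op 0.0696
shift cm [-0.26 -0.14  0.47] turn [ 0.003 -0.007 -0.002] yaw now -0.1805
```

Emit:
{"fn": "send_rows", "kwargs": {
  "series": [
    {"tx": -0.2, "ty": -0.1, "tz": 0.5, "wx": 0.003, "wy": -0.006, "wz": 0, "jaw": 0.5},
    {"tx": 0, "ty": 0, "tz": 0, "wx": 0, "wy": 0, "wz": 0, "jaw": 1},
    {"tx": 0, "ty": 0, "tz": 0, "wx": 0, "wy": 0, "wz": 0, "jaw": 1},
    {"tx": 0, "ty": 0, "tz": 0, "wx": 0, "wy": 0, "wz": 0, "jaw": 1}
  ],
  "squeeze": 70
}}

```text
t: 3.0
tool_pos: [0.4638, -0.2563, 0.1393]
tool_rot: [3.128, -0.282, 0.005]
contact_force: [0.1, 0.0, -0.4]
opening: 0.0249
```

```bash
python3 - <<'E'
from h import *
to((.4625,-.2555,.138),-.179)
E
```

```text
t 3.0 pos [ 0.4638 -0.2563  0.1393] F [ 0.1   0.02 -0.44] tq [-0.02  0.03 -0.01] op 0.0249
shift cm [-0.14 -0.06  0.13] turn [ 0.001 -0.003 -0.001] yaw now -0.18
```

Emit:
{"fn": "send_rows", "kwargs": {
  "series": [
    {"tx": 0, "ty": 0, "tz": 0, "wx": 0, "wy": 0, "wz": 0, "jaw": 1},
    {"tx": 0, "ty": 0, "tz": 0, "wx": 0, "wy": 0, "wz": 0, "jaw": 1},
    {"tx": 0, "ty": 0, "tz": -1, "wx": 0, "wy": 0, "wz": 0, "jaw": 1}
  ],
  "squeeze": 90
}}

```text
t: 3.38
tool_pos: [0.4628, -0.2557, 0.1481]
tool_rot: [-3.129, 0.282, -0.0]
contact_force: [-0.5, 0.2, -2.2]
opening: 0.0248
```

```bash
python3 - <<'E'
from h import *
to((.4625,-.2555,.138),-.179)
E
```

```text
t 3.38 pos [ 0.4628 -0.2557  0.1481] F [-0.47  0.24 -2.16] tq [ 0.   -0.01  0.01] op 0.0248
shift cm [-0.03 -0.01  1.01] turn [-0.    -0.    -0.001] yaw now -0.18
```

Emit:
{"fn": "send_rows", "kwargs": {
  "series": [
    {"tx": 0, "ty": 0, "tz": -4, "wx": 0, "wy": 0, "wz": 0, "jaw": 1},
    {"tx": 0, "ty": 0, "tz": -5, "wx": 0, "wy": 0, "wz": 0, "jaw": 1},
    {"tx": 0, "ty": 0, "tz": -3, "wx": 0, "wy": 0, "wz": 0, "jaw": 1}
  ]
}}

```text
t: 3.75
tool_pos: [0.4609, -0.2544, 0.268]
tool_rot: [-3.124, 0.282, 0.011]
contact_force: [0.5, -0.5, -2.5]
opening: 0.0246
```

```bash
cat >> h.py <<'E'
PC=np.array([.5446,.0917]); PY=-.231
ux=np.array([np.cos(PY),np.sin(PY)]); uy=np.array([-np.sin(PY),np.cos(PY)])
def pan(X): d=np.asarray(X)[:2]-PC; return np.array([d@ux,d@uy])
def wrld(x,y,z): p=PC+ux*x+uy*y; return np.array([p[0],p[1],z])
E
python3 - <<'E'
from h import *
import pickle
np.set_printoptions(precision=4,suppress=True)
W=pickle.load(open("w1.pkl","rb"));T=ctrl.camera_info("top")
g=lambda x,y:(x/3.6,60+y/3.6)
f=lambda x,y:(215+x/3.4,145+y/3.4)
for n,p,z in [("C1",(453,198),.074),("C2",(463,368),.074),("A1",(581,203),.048),("A2",(580,371),.048)]: print(n,pan(onz(W,g(*p),z)))
for n,p,z in [("C1",(401,172),.074),("C2",(373,246),.074),("A1",(438,188),.048),("A2",(411,265),.048),("B1",(363,167),.048),("B2",(333,246),.048)]: print("top",n,pan(onz(T,f(*p),z)))
print("rest c",pan([.4652,-.2575]))
to(wrld(0,-.16,.26),PY)
E
```

```text
C1 [ 0.0352 -0.1022]
C2 [-0.031  -0.0992]
A1 [ 0.0357 -0.1376]
A2 [-0.034 -0.132]
top C1 [ 0.0369 -0.1065]
top C2 [-0.0292 -0.101 ]
top A1 [ 0.038  -0.1397]
top A2 [-0.0315 -0.1353]
top B1 [ 0.038 -0.074]
top B2 [-0.0341 -0.0683]
rest c [ 0.0027 -0.3581]
t 3.75 pos [ 0.4609 -0.2544  0.268 ] F [ 0.48 -0.46 -2.5 ] tq [-0.07 -0.07  0.02] op 0.0246
shift cm [  1.23 -19.57   0.86] turn [-0.004  0.007  0.051] yaw now -0.1801
```

Emit:
{"fn": "send_rows", "kwargs": {
  "series": [
    {"tx": 1.0, "ty": -6, "tz": 0, "wx": 0, "wy": 0.003, "wz": 0.05, "jaw": 1},
    {"tx": 0, "ty": -6.2, "tz": 0, "wx": 0, "wy": 0, "wz": 0, "jaw": 1},
    {"tx": 0, "ty": -6.2, "tz": 0, "wx": 0, "wy": 0, "wz": 0, "jaw": 1},
    {"tx": 0, "ty": -6.2, "tz": 0, "wx": 0, "wy": 0, "wz": 0, "jaw": 1},
    {"tx": 0, "ty": -6.2, "tz": 0, "wx": 0, "wy": 0, "wz": 0, "jaw": 1}
  ]
}}

```text
t: 4.38
tool_pos: [0.5417, 0.0444, 0.2744]
tool_rot: [3.118, -0.38, 0.009]
contact_force: [1.0, -0.5, -1.6]
opening: 0.0244
```

```bash
python3 - <<'E'
from h import *
to(wrld(0,.08,.16),PY)
E
```

```text
t 4.38 pos [0.5417 0.0444 0.2744] F [ 1.01 -0.5  -1.64] tq [ 0.02 -0.08 -0.02] op 0.0244
shift cm [ -1.01 -12.66  11.44] turn [-0.    -0.006 -0.011] yaw now -0.2424
```

Emit:
{"fn": "send_rows", "kwargs": {
  "series": [
    {"tx": -0.4, "ty": -5.5, "tz": 2, "wx": 0, "wy": -0.006, "wz": -0.011, "jaw": 1},
    {"tx": -0.3, "ty": -5, "tz": 4, "wx": 0, "wy": 0, "wz": 0, "jaw": 1},
    {"tx": -0.3, "ty": -2, "tz": 4, "wx": 0, "wy": 0, "wz": 0, "jaw": 1},
    {"tx": 0, "ty": 0, "tz": 0, "wx": 0, "wy": 0, "wz": 0, "jaw": 1}
  ]
}}

```text
t: 4.88
tool_pos: [0.5613, 0.1747, 0.1748]
tool_rot: [-3.122, 0.352, -0.003]
contact_force: [-0.6, -0.4, -2.0]
opening: 0.025
```

```bash
python3 - <<'E'
from h import *
to(wrld(0,.08,.15),PY)
cv2.imwrite("pics/s3.png",ctrl.get_image("scene")[120:290,200:420,::-1].repeat(3,0).repeat(3,1))
E
```

```text
t 4.88 pos [0.5613 0.1747 0.1748] F [-0.57 -0.39 -1.99] tq [-0.04  0.01  0.03] op 0.025
shift cm [0.27 0.46 2.48] turn [-0.    -0.002  0.007] yaw now -0.2243
```

View pics/s3.png

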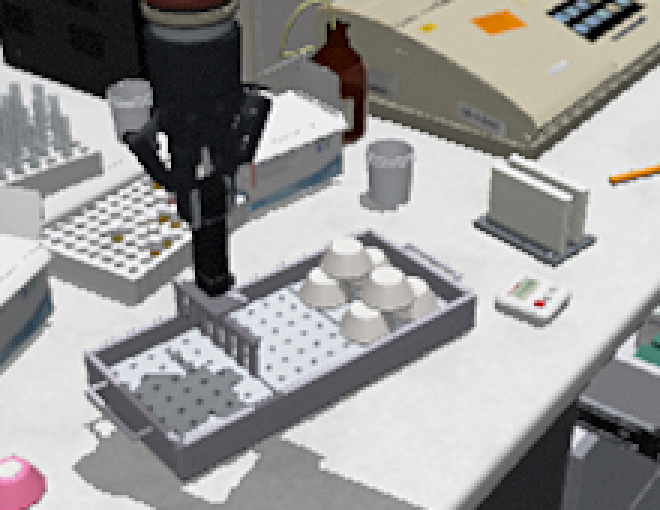

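The rake hangs upright over the +y bay with its teeth across the pan. The rest at right is empty and the heap is undisturbed. Now I feel for the floor, away from y<40 mm.

Emit:
{"fn": "send_rows", "kwargs": {
  "series": [
    {"tx": 0.2, "ty": 0.2, "tz": 2, "wx": 0, "wy": 0, "wz": 0, "jaw": 1},
    {"tx": 0, "ty": 0, "tz": 0.4, "wx": 0, "wy": 0, "wz": 0, "jaw": 1},
    {"tx": 0, "ty": 0, "tz": 0.1, "wx": 0, "wy": 0, "wz": 0, "jaw": 1}
  ]
}}

```text
t: 5.3
tool_pos: [0.5677, 0.1694, 0.156]
tool_rot: [-3.118, 0.358, -0.022]
contact_force: [0.0, -0.7, -1.0]
opening: 0.0246
```

Emit:
{"fn": "send_rows", "kwargs": {
  "series": [
    {"tx": 0, "ty": 0, "tz": 0.3, "wx": 0, "wy": 0, "wz": 0, "jaw": 1}
  ]
}}

```text
t: 5.42
tool_pos: [0.5683, 0.169, 0.1538]
tool_rot: [-3.118, 0.359, -0.024]
contact_force: [1.0, -0.4, -2.2]
opening: 0.0243
```

Emit:
{"fn": "send_rows", "kwargs": {
  "series": [
    {"tx": 0, "ty": 0, "tz": 0.3, "wx": 0, "wy": 0, "wz": 0, "jaw": 1}
  ]
}}

```text
t: 5.55
tool_pos: [0.5687, 0.1688, 0.1513]
tool_rot: [-3.118, 0.36, -0.025]
contact_force: [0.2, -0.1, -2.4]
opening: 0.0244
```

```bash
python3 - <<'E'
from h import *
to(wrld(0,.075,.148),PY)
E
```

```text
t 5.55 pos [0.5687 0.1688 0.1513] F [ 0.21 -0.14 -2.43] tq [-0.02 -0.01 -0.02] op 0.0244
shift cm [-0.59  0.56  0.32] turn [-0.005 -0.016  0.001] yaw now -0.2299
```

Emit:
{"fn": "send_rows", "kwargs": {
  "series": [
    {"tx": -0.5, "ty": 0, "tz": 0.15, "wx": -0.005, "wy": -0.016, "wz": 0, "jaw": 1}
  ]
}}

```text
t: 5.68
tool_pos: [0.5637, 0.1698, 0.1497]
tool_rot: [3.121, -0.361, -0.001]
contact_force: [0.6, 0.3, -2.1]
opening: 0.0246
```

Emit:
{"fn": "send_rows", "kwargs": {
  "series": [
    {"tx": 0, "ty": 0, "tz": 0.2, "wx": 0, "wy": 0, "wz": 0, "jaw": 1}
  ]
}}

```text
t: 5.8
tool_pos: [0.5636, 0.17, 0.1477]
tool_rot: [-3.121, 0.36, 0.002]
contact_force: [-0.1, 0.3, -2.0]
opening: 0.0248
```

Emit:
{"fn": "send_rows", "kwargs": {
  "series": [
    {"tx": 0, "ty": 0, "tz": 0.2, "wx": 0, "wy": 0, "wz": 0, "jaw": 1}
  ]
}}

```text
t: 5.92
tool_pos: [0.5637, 0.1701, 0.1456]
tool_rot: [-3.121, 0.36, 0.001]
contact_force: [-0.6, 0.6, -2.6]
opening: 0.025
```

Emit:
{"fn": "send_rows", "kwargs": {
  "series": [
    {"tx": 0, "ty": 0, "tz": 0.2, "wx": 0, "wy": 0, "wz": 0, "jaw": 1}
  ]
}}

```text
t: 6.05
tool_pos: [0.5637, 0.1702, 0.1435]
tool_rot: [-3.121, 0.36, 0.001]
contact_force: [0.2, 0.6, -2.0]
opening: 0.0247
```

Emit:
{"fn": "send_rows", "kwargs": {
  "series": [
    {"tx": 0, "ty": 0, "tz": 0.15, "wx": 0, "wy": 0, "wz": 0, "jaw": 1}
  ]
}}

```text
t: 6.18
tool_pos: [0.5636, 0.1702, 0.1418]
tool_rot: [3.121, -0.36, -0.002]
contact_force: [0.8, 0.3, -2.0]
opening: 0.0244
```

Emit:
{"fn": "send_rows", "kwargs": {
  "series": [
    {"tx": 0, "ty": 0, "tz": 0.15, "wx": 0, "wy": 0, "wz": 0, "jaw": 1}
  ]
}}

```text
t: 6.3
tool_pos: [0.5636, 0.1702, 0.1401]
tool_rot: [3.121, -0.36, -0.002]
contact_force: [-0.0, 0.1, -1.8]
opening: 0.0245
```

Emit:
{"fn": "send_rows", "kwargs": {
  "series": [
    {"tx": 0, "ty": 0, "tz": 0.15, "wx": 0, "wy": 0, "wz": 0, "jaw": 1}
  ]
}}

```text
t: 6.42
tool_pos: [0.5636, 0.1702, 0.1385]
tool_rot: [3.121, -0.36, -0.002]
contact_force: [0.3, 0.2, -3.1]
opening: 0.0242
```

Emit:
{"fn": "send_rows", "kwargs": {
  "series": [
    {"tx": 0, "ty": 0, "tz": 0.15, "wx": 0, "wy": 0, "wz": 0, "jaw": 1}
  ]
}}

```text
t: 6.55
tool_pos: [0.5636, 0.1702, 0.1369]
tool_rot: [3.121, -0.36, -0.002]
contact_force: [-0.1, -0.3, -3.4]
opening: 0.0246
```

Emit:
{"fn": "send_rows", "kwargs": {
  "series": [
    {"tx": 0, "ty": 0, "tz": 0.15, "wx": 0, "wy": 0, "wz": 0, "jaw": 1}
  ]
}}

```text
t: 6.68
tool_pos: [0.5636, 0.1702, 0.1354]
tool_rot: [3.121, -0.36, -0.002]
contact_force: [1.2, 0.1, -1.9]
opening: 0.0246
```

Emit:
{"fn": "send_rows", "kwargs": {
  "series": [
    {"tx": 0, "ty": 0, "tz": 0.1, "wx": 0, "wy": 0, "wz": 0, "jaw": 1}
  ]
}}

```text
t: 6.8
tool_pos: [0.5636, 0.1702, 0.1342]
tool_rot: [3.121, -0.36, -0.002]
contact_force: [-0.0, 0.3, -2.3]
opening: 0.0247
```

Emit:
{"fn": "send_rows", "kwargs": {
  "series": [
    {"tx": 0, "ty": 0, "tz": 0.1, "wx": 0, "wy": 0, "wz": 0, "jaw": 1}
  ]
}}

```text
t: 6.92
tool_pos: [0.5639, 0.1703, 0.1338]
tool_rot: [-3.121, 0.36, 0.001]
contact_force: [-1.3, 0.0, 3.0]
opening: 0.025
```

Contact at TCP z 0.134 (force change +5 N), so the tips are 112 mm below the TCP. Next I lift and go behind the top pucks.

Emit:
{"fn": "send_rows", "kwargs": {
  "series": [
    {"tx": 0, "ty": 0, "tz": -4, "wx": 0, "wy": 0, "wz": 0, "jaw": 1},
    {"tx": 0, "ty": 0, "tz": -5, "wx": 0, "wy": 0, "wz": 0, "jaw": 1},
    {"tx": 0, "ty": 5, "tz": -1, "wx": 0, "wy": 0, "wz": 0, "jaw": 1},
    {"tx": 0, "ty": 6, "tz": 0, "wx": 0, "wy": 0, "wz": 0, "jaw": 1},
    {"tx": 0, "ty": 6, "tz": 0, "wx": 0, "wy": 0, "wz": 0, "jaw": 1}
  ]
}}

```text
t: 7.55
tool_pos: [0.5253, 0.0035, 0.2371]
tool_rot: [3.121, -0.347, 0.002]
contact_force: [0.8, 0.6, -1.9]
opening: 0.0245
```

```bash
python3 - <<'E'
from h import *
to(wrld(0,-.148,.21),PY)
E
```

```text
t 7.55 pos [0.5253 0.0035 0.2371] F [ 0.84  0.57 -1.94] tq [-0.03  0.   -0.  ] op 0.0245
shift cm [-0.2   5.77  2.72] turn [ 0.001 -0.001  0.009] yaw now -0.2217
```

Emit:
{"fn": "send_rows", "kwargs": {
  "series": [
    {"tx": -0.2, "ty": 5, "tz": 0, "wx": 0, "wy": 0, "wz": 0.009, "jaw": 1},
    {"tx": 0, "ty": 0.8, "tz": 0, "wx": 0, "wy": 0, "wz": 0, "jaw": 1},
    {"tx": 0, "ty": 0, "tz": 0, "wx": 0, "wy": 0, "wz": 0, "jaw": 1}
  ]
}}

```text
t: 7.92
tool_pos: [0.5093, -0.0571, 0.2377]
tool_rot: [3.118, -0.37, 0.005]
contact_force: [0.3, -0.2, -2.2]
opening: 0.0244
```

```bash
python3 - <<'E'
from h import *
to(wrld(0,-.148,.165),PY)
W=ctrl.camera_info("wrist")
cv2.imwrite("pics/w4.png",ctrl.get_image("wrist")[:,:,::-1])
E
```

```text
t 7.92 pos [ 0.5093 -0.0571  0.2377] F [ 0.28 -0.23 -2.16] tq [-0.02 -0.04  0.  ] op 0.0244
shift cm [-0.   -0.5   7.27] turn [ 0.001 -0.003 -0.005] yaw now -0.2364
```

View pics/w4.png

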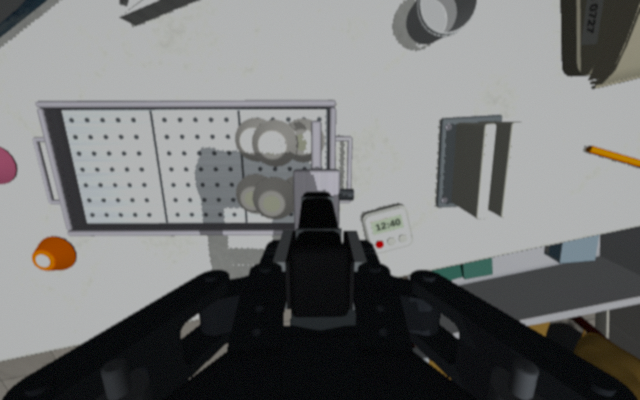

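The wrist view shows the bar (column ~316) behind the top pucks (272,140) and (272,197). I descend to just above the rear row.

Emit:
{"fn": "send_rows", "kwargs": {
  "series": [
    {"tx": 0, "ty": -0.4, "tz": 3, "wx": 0, "wy": -0.003, "wz": 0.005, "jaw": 1},
    {"tx": 0, "ty": 0, "tz": 3, "wx": 0, "wy": 0, "wz": 0, "jaw": 1},
    {"tx": 0, "ty": 0, "tz": 0.8, "wx": 0, "wy": 0, "wz": 0, "jaw": 1},
    {"tx": 0, "ty": 0, "tz": 0, "wx": 0, "wy": 0, "wz": 0, "jaw": 1}
  ]
}}

```text
t: 8.48
tool_pos: [0.5127, -0.0481, 0.1694]
tool_rot: [3.12, -0.366, 0.004]
contact_force: [0.6, -0.5, -2.7]
opening: 0.0245
```

```bash
python3 - <<'E'
from h import *
to(wrld(0,-.148,.164),PY)
cv2.imwrite("pics/s4.png",ctrl.get_image("scene")[160:250,270:390,::-1].repeat(6,0).repeat(6,1))
E
```

```text
t 8.47 pos [ 0.5127 -0.0481  0.1694] F [ 0.64 -0.46 -2.7 ] tq [ 0.01  0.04 -0.01] op 0.0245
shift cm [-0.1   0.46  0.54] turn [-0.    -0.003 -0.002] yaw now -0.2334
```

View pics/s4.png

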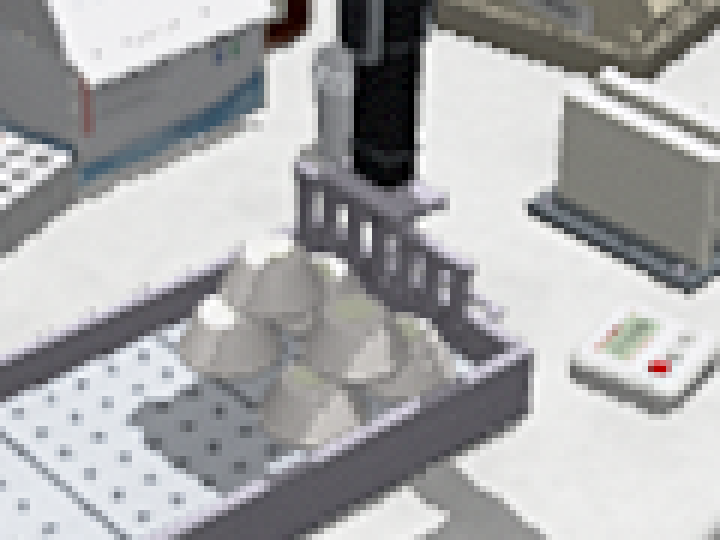

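Emit:
{"fn": "send_rows", "kwargs": {
  "series": [
    {"tx": 0, "ty": 0, "tz": 0.5, "wx": 0, "wy": -0.003, "wz": 0, "jaw": 1},
    {"tx": -0.1, "ty": -0.8, "tz": 0, "wx": 0, "wy": 0, "wz": 0, "jaw": 1}
  ]
}}

```text
t: 8.78
tool_pos: [0.5152, -0.0402, 0.1669]
tool_rot: [3.12, -0.367, 0.006]
contact_force: [-0.3, 0.6, -1.8]
opening: 0.0247
```

```bash
python3 - <<'E'
from h import *
to(wrld(0,-.045,.164),PY); print(pan(ctrl.get_obs()["tool_pos"]))
E
```

```text
t 8.78 pos [ 0.5152 -0.0402  0.1669] F [-0.33  0.61 -1.78] tq [ 0.  0. -0.] op 0.0247
shift cm [-0.18 -9.01  0.29] turn [-0.    -0.004 -0.003] yaw now -0.2339
[ 0.0015672  -0.13512021]
```

Emit:
{"fn": "send_rows", "kwargs": {
  "series": [
    {"tx": -0.1, "ty": -2.5, "tz": 0.3, "wx": 0, "wy": -0.003, "wz": 0, "jaw": 1},
    {"tx": -0.1, "ty": -3.6, "tz": 0.1, "wx": 0, "wy": 0, "wz": 0, "jaw": 1},
    {"tx": 0, "ty": -3.6, "tz": 0, "wx": 0, "wy": 0, "wz": 0, "jaw": 1},
    {"tx": 0, "ty": 0, "tz": 0, "wx": 0, "wy": 0, "wz": 0, "jaw": 1}
  ]
}}

```text
t: 9.28
tool_pos: [0.5384, 0.0581, 0.1665]
tool_rot: [-3.119, 0.368, -0.011]
contact_force: [-0.5, -0.3, -1.8]
opening: 0.0248
```

```bash
python3 - <<'E'
from h import *
to(wrld(0,-.045,.164),PY); print(pan(ctrl.get_obs()["tool_pos"]))
cv2.imwrite("pics/s5.png",ctrl.get_image("scene")[160:250,240:380,::-1].repeat(5,0).repeat(5,1))
cv2.imwrite("pics/t5.png",ctrl.get_image("top")[145:255,215:375,::-1].repeat(5,0).repeat(5,1))
E
```

```text
t 9.28 pos [0.5384 0.0581 0.1665] F [-0.48 -0.28 -1.76] tq [-0.04  0.03  0.01] op 0.0248
shift cm [-0.16  1.09  0.25] turn [-0.001 -0.007 -0.004] yaw now -0.2351
[ 0.00166581 -0.03414032]
```

View pics/s5.png

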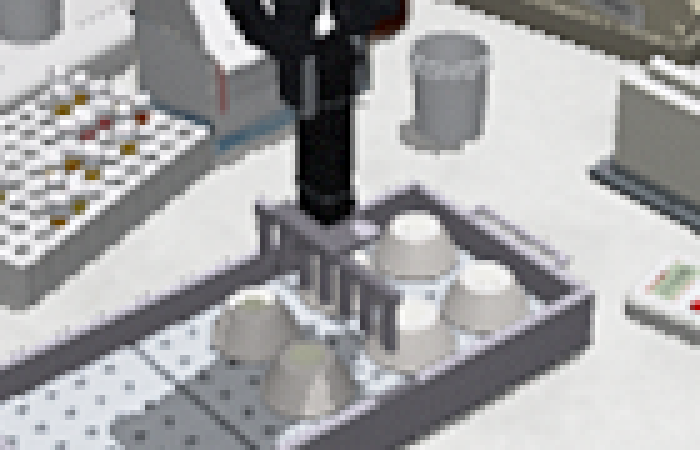

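View pics/t5.png

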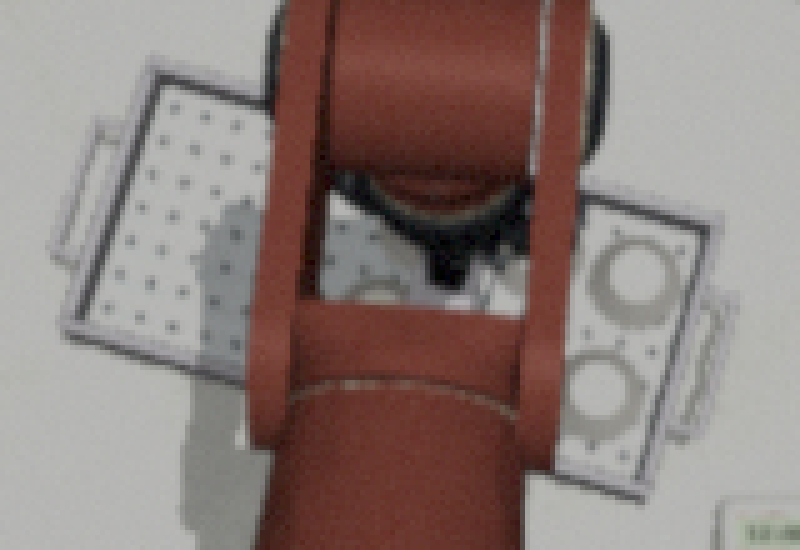

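Both top pucks now lie flat in the middle bay, at (255,325) and (310,378) in the scene crop; rows A and B stay behind. I measure the tops.

```bash
python3 - <<'E'
from h import *
S=ctrl.camera_info("scene")
for n,p in [("C1",(252,302)),("C2",(312,352)),("B2",(408,312)),("A1",(415,227)),("A2",(487,276))]:
    print(n,pan(onz(S,(240+p[0]/5,160+p[1]/5),.048)))
E
```

```text
C1 [ 0.035092   -0.00362353]
C2 [-0.02686449 -0.0008014 ]
B2 [-0.03219108 -0.06827493]
A1 [ 0.0350691  -0.13095899]
A2 [-0.03439228 -0.12916468]
```

Emit:
{"fn": "send_rows", "kwargs": {
  "series": [
    {"tx": -0.1, "ty": 0, "tz": -3, "wx": 0, "wy": -0.006, "wz": 0, "jaw": 1},
    {"tx": 0, "ty": 1, "tz": -2.5, "wx": 0, "wy": 0, "wz": 0, "jaw": 1},
    {"tx": 0, "ty": 3, "tz": 0, "wx": 0, "wy": 0, "wz": 0, "jaw": 1},
    {"tx": 0, "ty": 0, "tz": 0, "wx": 0, "wy": 0, "wz": 0, "jaw": 1}
  ]
}}

```text
t: 9.88
tool_pos: [0.5265, 0.0134, 0.2233]
tool_rot: [3.117, -0.378, 0.001]
contact_force: [-0.1, -0.1, -3.4]
opening: 0.0249
```

```bash
python3 - <<'E'
from h import *
import pickle
to(wrld(0,-.05,.164),PY); print(pan(ctrl.get_obs()["tool_pos"]))
pickle.dump(ctrl.camera_info("wrist"),open("w6.pkl","wb"))
im=ctrl.get_image("wrist")[:,:,::-1]
cv2.imwrite("pics/w6.png",im)
E
```

```text
t 9.88 pos [0.5265 0.0134 0.2233] F [-0.13 -0.09 -3.4 ] tq [0.06 0.02 0.05] op 0.0249
shift cm [-0.07 -3.04  5.93] turn [ 0.001 -0.001 -0.01 ] yaw now -0.2414
[ 0.00028642 -0.08036817]
```

View pics/w6.png

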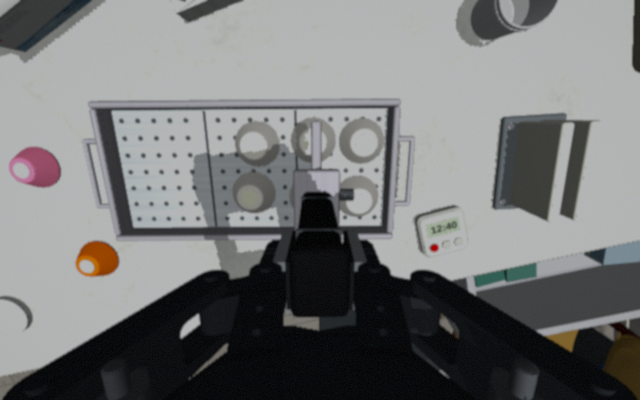

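```bash
python3 - <<'E'
from h import *
import pickle
W=pickle.load(open("w6.pkl","rb"))
for n,p in [("C1",(257,142.5)),("C2",(249,195)),("B1",(314,140)),("A1",(361,139)),("A2",(357,193))]:
    print(n,pan(onz(W,p,.048)))
im=cv2.imread("pics/w6.png")
cv2.imwrite("pics/w6a.png",cv2.resize(im[90:245,85:415],None,fx=2.4,fy=2.4,interpolation=cv2.INTER_CUBIC))
E
```

```text
C1 [ 0.03845454 -0.00969136]
C2 [-0.0238688   0.00415117]
B1 [ 0.04060079 -0.07517624]
A1 [ 0.04116858 -0.12899949]
A2 [-0.02274837 -0.12595577]
```

View pics/w6a.png

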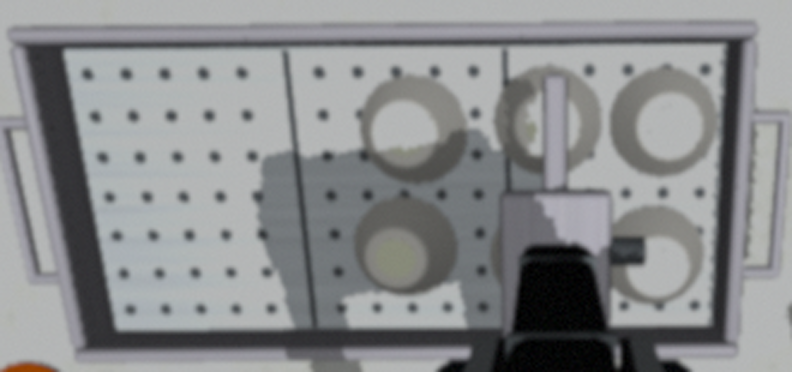

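```bash
python3 - <<'E'
from h import *
import pickle
W=pickle.load(open("w6.pkl","rb"))
for n,p,z in [("C1",(404,130),.048),("C2",(395,257),.048),("C1rear",(467,130),.022),("B1front",(496,125),.022),("C2rear",(458,247),.022),("B2front",(491,247),.022),("C1f",(360,128),.022),("line-55",(507,180),.022),("line55",(299,190),.022)]:
    print(n,pan(onz(W,(85+p[0]/2.4,90+p[1]/2.4),z)))
to(wrld(0,-.037,.21),PY)
E
```

```text
C1 [ 0.03660764 -0.0053487 ]
C2 [-0.02648135  0.0036414 ]
C1rear [ 0.03391771 -0.03200879]
B1front [ 0.0363071  -0.04706078]
C2rear [-0.02843913 -0.02423812]
B2front [-0.02862703 -0.0420464 ]
C1f [0.03551109 0.02309555]
line-55 [ 0.00771241 -0.05182748]
line55 [0.00354502 0.05810594]
t 9.93 pos [0.5269 0.0142 0.2236] F [-0.03  0.21 -1.56] tq [-0.02 -0.02 -0.01] op 0.0247
shift cm [-0.09 -4.25  1.36] turn [ 0.001 -0.002 -0.01 ] yaw now -0.2405
```

```bash
python3 - <<'E'
from h import *
import pickle
W=pickle.load(open("w6.pkl","rb"))
tz=.2233-.112
for n,p,z in [("bar top end",(555,76),tz+.040),("bar near collar",(555,186),tz+.040)]:
    print(n,pan(onz(W,(85+p[0]/2.4,90+p[1]/2.4),z)))
print(pan([.5265,.0134]))
E
```

```text
bar top end [ 0.06284627 -0.07903552]
bar near collar [ 0.02659823 -0.07855723]
[ 0.00030764 -0.0803642 ]
```

Emit:
{"fn": "send_rows", "kwargs": {
  "series": [
    {"tx": -0.1, "ty": -4.0, "tz": 0, "wx": 0, "wy": -0.002, "wz": -0.01, "jaw": 1},
    {"tx": 0, "ty": -0.2, "tz": 0, "wx": 0, "wy": 0, "wz": 0, "jaw": 1},
    {"tx": 0, "ty": 0, "tz": 0, "wx": 0, "wy": 0, "wz": 0, "jaw": 1}
  ]
}}

```text
t: 10.3
tool_pos: [0.5359, 0.0557, 0.2231]
tool_rot: [3.12, -0.364, -0.002]
contact_force: [-0.6, -0.6, -3.2]
opening: 0.0244
```

```bash
python3 - <<'E'
from h import *
to(wrld(0,-.038,.146),PY)
E
```

```text
t 10.3 pos [0.5359 0.0557 0.2231] F [-0.65 -0.65 -3.16] tq [ 0.   -0.01  0.01] op 0.0244
shift cm [0.03 0.09 7.71] turn [ 0.     0.001 -0.001] yaw now -0.2325
```

Emit:
{"fn": "send_rows", "kwargs": {
  "series": [
    {"tx": 0, "ty": 0.1, "tz": 3, "wx": 0, "wy": 0, "wz": 0, "jaw": 1},
    {"tx": 0, "ty": 0, "tz": 3, "wx": 0, "wy": 0, "wz": 0, "jaw": 1},
    {"tx": 0, "ty": 0, "tz": 0.5, "wx": 0, "wy": 0, "wz": 0, "jaw": 1},
    {"tx": 0, "ty": 0, "tz": 0, "wx": 0, "wy": 0, "wz": 0, "jaw": 1}
  ]
}}

```text
t: 10.8
tool_pos: [0.5362, 0.0532, 0.158]
tool_rot: [3.119, -0.367, 0.002]
contact_force: [-0.4, -0.0, -1.5]
opening: 0.0247
```

```bash
python3 - <<'E'
from h import *
to(wrld(0,-.038,.134),PY);print(pan(ctrl.get_obs()["tool_pos"]))
cv2.imwrite("pics/s7.png",ctrl.get_image("scene")[160:250,240:380,::-1].repeat(5,0).repeat(5,1))
E
```

```text
t 10.8 pos [0.5362 0.0532 0.158 ] F [-0.42 -0.03 -1.47] tq [ 0.03  0.02 -0.05] op 0.0247
shift cm [-0.07 -0.14  2.4 ] turn [ 0.    -0.001 -0.003] yaw now -0.2343
[ 0.00063353 -0.03941795]
```

View pics/s7.png

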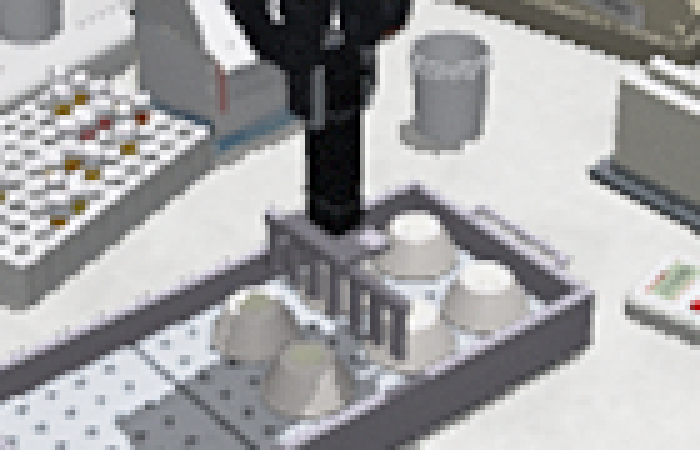

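The rake stands between the rows, with its teeth clear of C in front and B behind. I continue down.

Emit:
{"fn": "send_rows", "kwargs": {
  "series": [
    {"tx": 0, "ty": -0.1, "tz": 1.2, "wx": 0, "wy": 0, "wz": 0, "jaw": 1},
    {"tx": 0, "ty": 0, "tz": 0.5, "wx": 0, "wy": 0, "wz": 0, "jaw": 1},
    {"tx": 0, "ty": 0, "tz": 0, "wx": 0, "wy": 0, "wz": 0, "jaw": 1}
  ]
}}

```text
t: 11.22
tool_pos: [0.538, 0.0541, 0.1426]
tool_rot: [3.12, -0.367, 0.008]
contact_force: [-0.3, 0.5, -1.2]
opening: 0.0244
```

Emit:
{"fn": "send_rows", "kwargs": {
  "series": [
    {"tx": 0, "ty": 0, "tz": 0.2, "wx": 0, "wy": 0, "wz": 0, "jaw": 1}
  ]
}}

```text
t: 11.35
tool_pos: [0.5383, 0.0541, 0.141]
tool_rot: [3.12, -0.367, 0.01]
contact_force: [0.9, 0.4, -2.3]
opening: 0.024
```

Emit:
{"fn": "send_rows", "kwargs": {
  "series": [
    {"tx": 0, "ty": 0, "tz": 0.3, "wx": 0, "wy": 0, "wz": 0, "jaw": 1}
  ]
}}

```text
t: 11.48
tool_pos: [0.5386, 0.0541, 0.1381]
tool_rot: [3.12, -0.367, 0.011]
contact_force: [1.0, 0.3, -2.1]
opening: 0.0244
```

Emit:
{"fn": "send_rows", "kwargs": {
  "series": [
    {"tx": 0, "ty": 0, "tz": 0.25, "wx": 0, "wy": 0, "wz": 0, "jaw": 1}
  ]
}}

```text
t: 11.6
tool_pos: [0.5386, 0.054, 0.1355]
tool_rot: [3.12, -0.367, 0.011]
contact_force: [-0.4, 0.2, -2.6]
opening: 0.0244
```

Emit:
{"fn": "send_rows", "kwargs": {
  "series": [
    {"tx": 0, "ty": 0, "tz": 0.15, "wx": 0, "wy": 0, "wz": 0, "jaw": 1}
  ]
}}

```text
t: 11.72
tool_pos: [0.5386, 0.054, 0.1339]
tool_rot: [3.12, -0.367, 0.011]
contact_force: [1.1, -0.1, 1.0]
opening: 0.0244
```

Emit:
{"fn": "send_rows", "kwargs": {
  "series": [
    {"tx": 0, "ty": 0, "tz": 0.07, "wx": 0, "wy": 0, "wz": 0, "jaw": 1}
  ]
}}

```text
t: 11.85
tool_pos: [0.539, 0.054, 0.1338]
tool_rot: [3.12, -0.367, 0.012]
contact_force: [-0.6, 0.1, 1.8]
opening: 0.0244
```

Emit:
{"fn": "send_rows", "kwargs": {
  "series": [
    {"tx": 0, "ty": 0, "tz": 0.03, "wx": 0, "wy": 0, "wz": 0, "jaw": 1}
  ]
}}

```text
t: 11.98
tool_pos: [0.5392, 0.054, 0.1339]
tool_rot: [3.12, -0.367, 0.012]
contact_force: [-0.0, -0.3, -0.5]
opening: 0.0243
```

```bash
python3 - <<'E'
from h import *
to(wrld(0,.078,.137),PY);print(pan(ctrl.get_obs()["tool_pos"]))
E
```

```text
t 11.97 pos [0.5392 0.054  0.1339] F [-0.02 -0.33 -0.54] tq [-0.02  0.11 -0.03] op 0.0243
shift cm [ -0.37 -11.59  -0.31] turn [-0.001 -0.008 -0.003] yaw now -0.2342
[ 0.00332936 -0.03794894]
```

Emit:
{"fn": "send_rows", "kwargs": {
  "series": [
    {"tx": 0, "ty": 0, "tz": -0.3, "wx": 0, "wy": -0.008, "wz": 0, "jaw": 1},
    {"tx": -0.1, "ty": -1.5, "tz": 0, "wx": 0, "wy": 0, "wz": 0, "jaw": 1},
    {"tx": -0.1, "ty": -1.8, "tz": 0, "wx": 0, "wy": 0, "wz": 0, "jaw": 1},
    {"tx": -0.1, "ty": -1.8, "tz": 0, "wx": 0, "wy": 0, "wz": 0, "jaw": 1},
    {"tx": 0, "ty": -1.8, "tz": 0, "wx": 0, "wy": 0, "wz": 0, "jaw": 1}
  ]
}}

```text
t: 12.6
tool_pos: [0.5525, 0.1261, 0.1362]
tool_rot: [-3.119, 0.368, 0.002]
contact_force: [-0.6, -0.7, -1.9]
opening: 0.0246
```

```bash
python3 - <<'E'
from h import *
to(wrld(0,.078,.137),PY);print(pan(ctrl.get_obs()["tool_pos"]))
cv2.imwrite("pics/s8.png",ctrl.get_image("scene")[160:280,220:380,::-1].repeat(4,0).repeat(4,1))
E
```

```text
t 12.6 pos [0.5525 0.1261 0.1362] F [-0.57 -0.74 -1.93] tq [-0.1   0.06 -0.03] op 0.0246
shift cm [ 0.   -4.27 -0.08] turn [-0.001  0.002 -0.004] yaw now -0.2351
[-0.00022129  0.03529811]
```

View pics/s8.png

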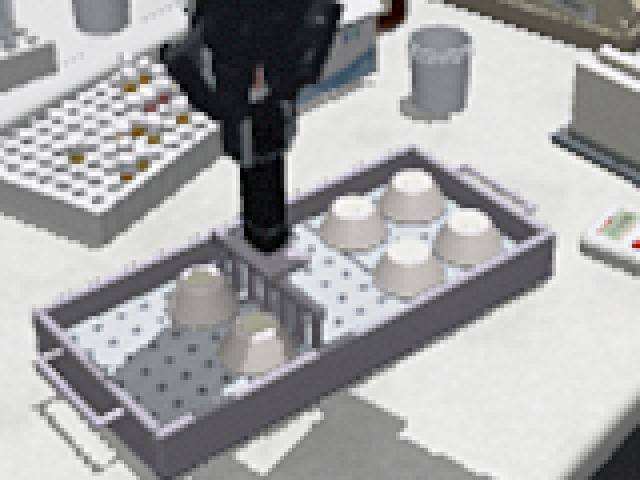

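Row C moves flat ahead of the teeth, and B and A stay in place. Raking on.

Emit:
{"fn": "send_rows", "kwargs": {
  "series": [
    {"tx": 0, "ty": -1.5, "tz": 0, "wx": 0, "wy": 0, "wz": 0, "jaw": 1},
    {"tx": 0, "ty": -1.6, "tz": 0, "wx": 0, "wy": 0, "wz": 0, "jaw": 1},
    {"tx": 0, "ty": -1.2, "tz": 0, "wx": 0, "wy": 0, "wz": 0, "jaw": 1},
    {"tx": 0, "ty": 0, "tz": 0, "wx": 0, "wy": 0, "wz": 0, "jaw": 1}
  ]
}}

```text
t: 13.15
tool_pos: [0.5635, 0.1739, 0.1361]
tool_rot: [-3.118, 0.364, 0.003]
contact_force: [0.0, 0.5, -1.9]
opening: 0.0249
```

```bash
python3 - <<'E'
from h import *
to(wrld(0,.078,.21),PY);print(pan(ctrl.get_obs()["tool_pos"]))
im=ctrl.get_image("scene")[160:280,220:380,::-1]
cv2.imwrite("pics/s9.png",im.repeat(4,0).repeat(4,1))
E
```

```text
t 13.15 pos [0.5635 0.1739 0.1361] F [ 0.03  0.48 -1.92] tq [-0.02  0.   -0.03] op 0.0249
shift cm [ 0.03  0.62 -7.39] turn [-0.003  0.002 -0.001] yaw now -0.2323
[-0.00045856  0.08435043]
```

View pics/s9.png

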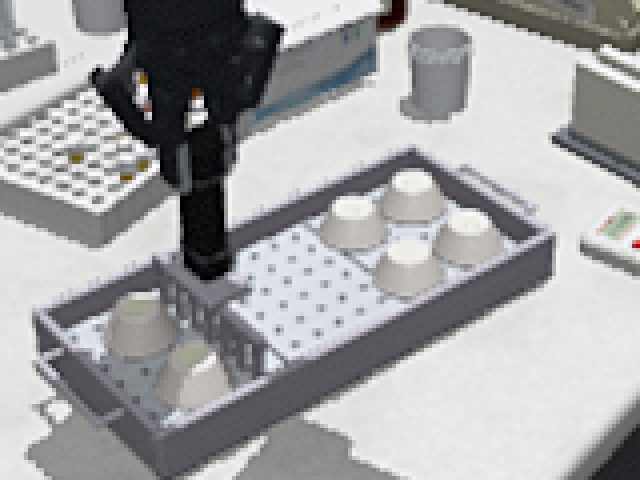

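Row C is in the +y bay. I back off, lift, and look at rows B and A.

Emit:
{"fn": "send_rows", "kwargs": {
  "series": [
    {"tx": 0, "ty": 0.4, "tz": -1, "wx": 0, "wy": 0, "wz": 0, "jaw": 1},
    {"tx": 0, "ty": 0, "tz": -5, "wx": 0, "wy": 0, "wz": 0, "jaw": 1},
    {"tx": 0, "ty": 4, "tz": -2, "wx": 0, "wy": 0, "wz": 0, "jaw": 1},
    {"tx": 0, "ty": 5, "tz": 0, "wx": 0, "wy": 0, "wz": 0, "jaw": 1},
    {"tx": 0, "ty": 0, "tz": 0, "wx": 0, "wy": 0, "wz": 0, "jaw": 1}
  ]
}}

```text
t: 13.82
tool_pos: [0.5413, 0.0763, 0.222]
tool_rot: [-3.119, 0.368, -0.003]
contact_force: [0.4, 0.1, -1.8]
opening: 0.0244
```

```bash
python3 - <<'E'
from h import *
import pickle
to(wrld(0,-.105,.20),PY); print(pan(ctrl.get_obs()["tool_pos"]))
pickle.dump(ctrl.camera_info("wrist"),open("w10.pkl","wb"))
im=ctrl.get_image("wrist")[:,:,::-1]
cv2.imwrite("pics/w10.png",im)
cv2.imwrite("pics/w10a.png",cv2.resize(im[90:260,260:460],None,fx=3.5,fy=3.5,interpolation=cv2.INTER_CUBIC))
E
```

```text
t 13.82 pos [0.5413 0.0763 0.222 ] F [ 0.37  0.14 -1.8 ] tq [ 0.04  0.01 -0.01] op 0.0244
shift cm [-0.01  8.93  2.19] turn [-0.001 -0.002 -0.004] yaw now -0.2348
[ 0.00035304 -0.01574038]
```

View pics/w10.png

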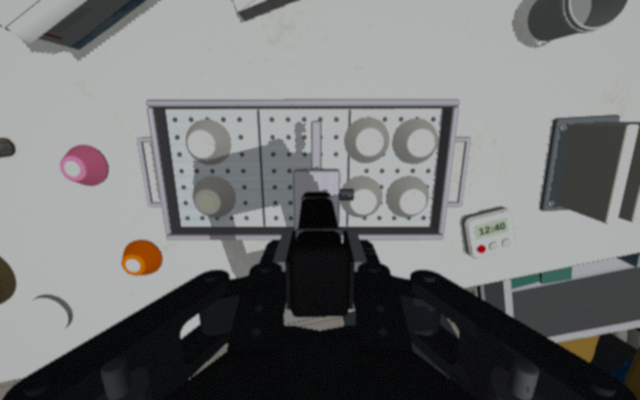

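View pics/w10a.png

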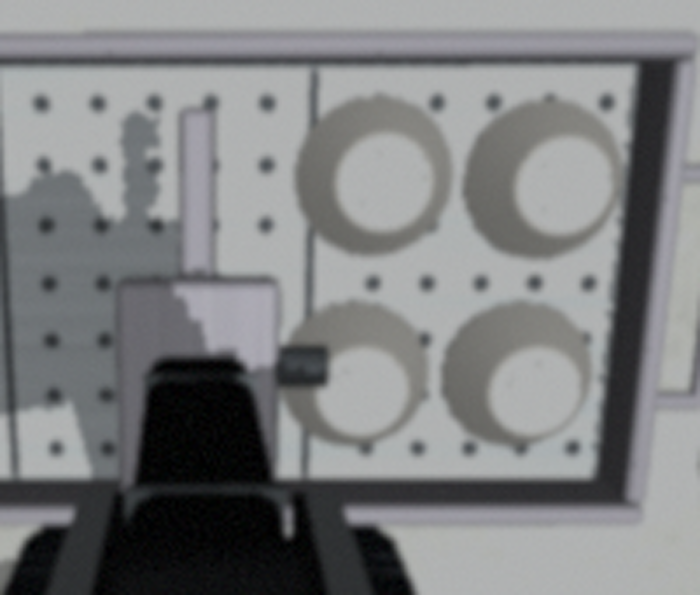

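```bash
python3 - <<'E'
from h import *
import pickle
W=pickle.load(open("w10.pkl","rb"))
g=lambda p:(260+p[0]/3.5,90+p[1]/3.5)
for n,p,z in [("B1",(386,183),.048),("B2",(370,386),.048),("A1",(564,186),.048),("A2",(533,391),.048),("B1rear",(452,178),.022),("A1front",(463,180),.022),("B2rear",(427,372),.022),("A2front",(442,375),.022),("line",(313,100),.022),("line",(309,280),.022),("bar",(197,190),.150),("inner wall",(633,280),.022)]:
    print(n,pan(onz(W,g(p),z)))
E
```

```text
B1 [ 0.03809954 -0.07425215]
B2 [-0.03094668 -0.07167668]
A1 [ 0.03691965 -0.13246382]
A2 [-0.03293113 -0.12797547]
B1rear [ 0.03751176 -0.10180967]
A1front [ 0.03680436 -0.10571731]
B2rear [-0.03318817 -0.09678864]
A2front [-0.03435873 -0.1023997 ]
line [ 0.0641873  -0.05234416]
line [ 0.0014039  -0.05238069]
bar [ 0.04545796 -0.01374292]
inner wall [ 0.00099455 -0.16924944]
```

Emit:
{"fn": "send_rows", "kwargs": {
  "series": [
    {"tx": 0, "ty": 4, "tz": 0, "wx": 0, "wy": 0, "wz": 0.03, "jaw": 1},
    {"tx": 0.1, "ty": 4, "tz": 0, "wx": 0, "wy": 0, "wz": 0.02, "jaw": 1},
    {"tx": 0, "ty": 0.7, "tz": 0, "wx": 0, "wy": 0, "wz": 0, "jaw": 1},
    {"tx": 0, "ty": 0, "tz": 0, "wx": 0, "wy": 0, "wz": 0, "jaw": 1}
  ]
}}

```text
t: 14.38
tool_pos: [0.5211, -0.0073, 0.2235]
tool_rot: [-3.107, 0.443, -0.007]
contact_force: [-0.3, 0.0, -1.4]
opening: 0.0243
```

```bash
python3 - <<'E'
from h import *
to(wrld(0,-.1037,.18),-.285); print(pan(ctrl.get_obs()["tool_pos"]))
E
```

```text
t 14.38 pos [ 0.5211 -0.0073  0.2235] F [-0.27  0.02 -1.44] tq [-0.02  0.07  0.  ] op 0.0243
shift cm [0.01 0.21 4.35] turn [-0.004 -0.004  0.002] yaw now -0.283
[-0.00016061 -0.10178829]
```

Emit:
{"fn": "send_rows", "kwargs": {
  "series": [
    {"tx": 0, "ty": 0.2, "tz": 2, "wx": -0.004, "wy": -0.004, "wz": 0, "jaw": 1},
    {"tx": 0, "ty": 0, "tz": 2, "wx": 0, "wy": 0, "wz": 0, "jaw": 1},
    {"tx": 0, "ty": 0, "tz": 0, "wx": 0, "wy": 0, "wz": 0, "jaw": 1}
  ]
}}

```text
t: 14.75
tool_pos: [0.5202, -0.0067, 0.1791]
tool_rot: [-3.11, 0.438, 0.005]
contact_force: [0.2, 0.6, -2.7]
opening: 0.025
```

```bash
python3 - <<'E'
from h import *
to(wrld(0,-.1037,.16),-.285); print(pan(ctrl.get_obs()["tool_pos"]))
cv2.imwrite("pics/s11.png",ctrl.get_image("scene")[160:250,260:380,::-1].repeat(6,0).repeat(6,1))
E
```

```text
t 14.75 pos [ 0.5202 -0.0067  0.1791] F [ 0.23  0.58 -2.7 ] tq [-0.03  0.03  0.02] op 0.025
shift cm [0.14 0.22 1.91] turn [-0.001  0.003  0.005] yaw now -0.2796
[-0.00123656 -0.10141843]
```

View pics/s11.png

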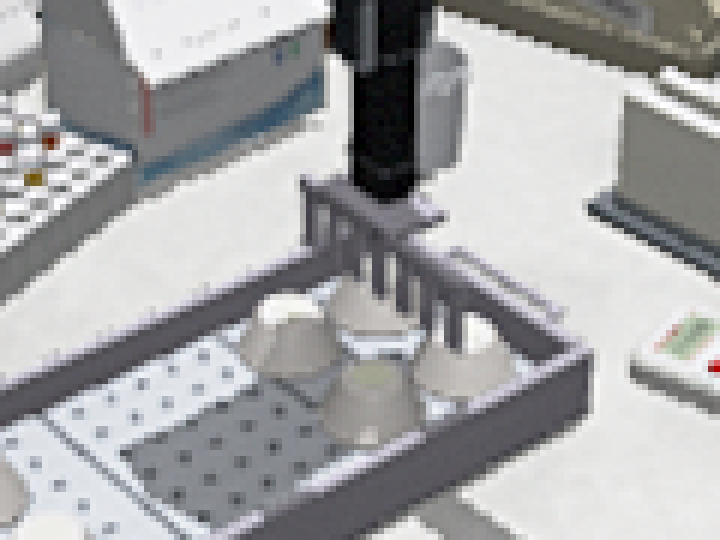

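Emit:
{"fn": "send_rows", "kwargs": {
  "series": [
    {"tx": 0.1, "ty": 0.3, "tz": 0, "wx": 0, "wy": 0.003, "wz": 0.005, "jaw": 1},
    {"tx": 0, "ty": 0, "tz": 0, "wx": 0, "wy": 0, "wz": 0, "jaw": 1},
    {"tx": 0, "ty": 0, "tz": 1.2, "wx": 0, "wy": 0, "wz": 0, "jaw": 1},
    {"tx": 0, "ty": 0, "tz": 0.3, "wx": 0, "wy": 0, "wz": 0, "jaw": 1},
    {"tx": 0, "ty": 0, "tz": 0, "wx": 0, "wy": 0, "wz": 0, "jaw": 1}
  ]
}}

```text
t: 15.42
tool_pos: [0.522, -0.0101, 0.1656]
tool_rot: [-3.109, 0.446, -0.007]
contact_force: [-0.3, 0.5, -1.8]
opening: 0.0243
```

```bash
python3 - <<'E'
from h import *
to(wrld(0,-.1037,.16),-.285); print(pan(ctrl.get_obs()["tool_pos"]))
E
```

```text
t 15.43 pos [ 0.522  -0.0101  0.1656] F [-0.3   0.52 -1.8 ] tq [-0.01 -0.02 -0.03] op 0.0243
shift cm [-0.13 -0.05  0.56] turn [-0.001 -0.004  0.   ] yaw now -0.2847
[ 0.00127442 -0.10430472]
```

Emit:
{"fn": "send_rows", "kwargs": {
  "series": [
    {"tx": -0.05, "ty": -0.05, "tz": 0.6, "wx": 0, "wy": -0.004, "wz": 0, "jaw": 1},
    {"tx": 0, "ty": 0, "tz": 0.5, "wx": 0, "wy": 0, "wz": 0, "jaw": 1}
  ]
}}

```text
t: 15.68
tool_pos: [0.522, -0.0095, 0.1546]
tool_rot: [-3.109, 0.445, -0.002]
contact_force: [-0.6, -0.7, -2.8]
opening: 0.0247
```

Emit:
{"fn": "send_rows", "kwargs": {
  "series": [
    {"tx": 0, "ty": 0, "tz": 0.5, "wx": 0, "wy": 0, "wz": 0, "jaw": 1}
  ]
}}

```text
t: 15.8
tool_pos: [0.522, -0.0095, 0.1492]
tool_rot: [-3.109, 0.446, -0.002]
contact_force: [0.7, -0.5, -2.8]
opening: 0.0245
```

Emit:
{"fn": "send_rows", "kwargs": {
  "series": [
    {"tx": 0, "ty": 0, "tz": 0.5, "wx": 0, "wy": 0, "wz": 0, "jaw": 1}
  ]
}}

```text
t: 15.92
tool_pos: [0.522, -0.0095, 0.1438]
tool_rot: [-3.109, 0.445, -0.002]
contact_force: [0.0, -0.9, -2.0]
opening: 0.0247
```

```bash
python3 - <<'E'
from h import *
to(wrld(0,-.1037,.134),-.285); print(pan(ctrl.get_obs()["tool_pos"]))
cv2.imwrite("pics/s12.png",ctrl.get_image("scene")[160:250,260:380,::-1].repeat(6,0).repeat(6,1))
E
```

```text
t 15.93 pos [ 0.522  -0.0095  0.1438] F [ 0.02 -0.89 -1.95] tq [-0.03  0.02  0.02] op 0.0247
shift cm [-0.11  0.01  0.98] turn [-0.001 -0.001  0.   ] yaw now -0.2847
[ 0.00114023 -0.1036987 ]
```

View pics/s12.png

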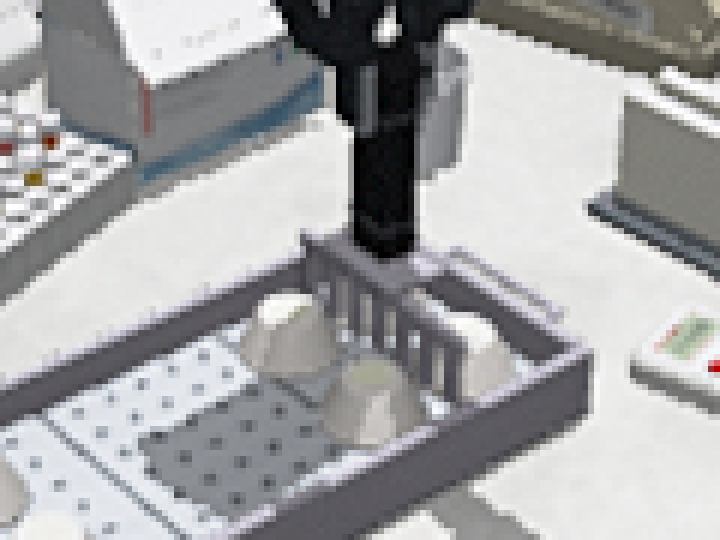

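The teeth are between B (in front) and A (behind) with no force yet. Final descent in small steps.

Emit:
{"fn": "send_rows", "kwargs": {
  "series": [
    {"tx": 0, "ty": 0, "tz": 0.4, "wx": 0, "wy": 0, "wz": 0, "jaw": 1}
  ]
}}

```text
t: 16.1
tool_pos: [0.5217, -0.0095, 0.1389]
tool_rot: [-3.109, 0.445, -0.001]
contact_force: [0.4, -1.4, -1.8]
opening: 0.0246
```

Emit:
{"fn": "send_rows", "kwargs": {
  "series": [
    {"tx": 0, "ty": 0, "tz": 0.3, "wx": 0, "wy": 0, "wz": 0, "jaw": 1}
  ]
}}

```text
t: 16.23
tool_pos: [0.5216, -0.0095, 0.1355]
tool_rot: [-3.109, 0.446, -0.0]
contact_force: [-0.5, -0.7, -2.3]
opening: 0.0245
```

Emit:
{"fn": "send_rows", "kwargs": {
  "series": [
    {"tx": 0, "ty": 0, "tz": 0.15, "wx": 0, "wy": 0, "wz": 0, "jaw": 1}
  ]
}}

```text
t: 16.35
tool_pos: [0.5215, -0.0095, 0.1339]
tool_rot: [-3.109, 0.445, 0.0]
contact_force: [-1.0, 0.0, 0.9]
opening: 0.0244
```

Emit:
{"fn": "send_rows", "kwargs": {
  "series": [
    {"tx": 0, "ty": 0, "tz": 0.12, "wx": 0, "wy": 0, "wz": 0, "jaw": 1}
  ]
}}

```text
t: 16.48
tool_pos: [0.5221, -0.0096, 0.1338]
tool_rot: [-3.109, 0.445, -0.002]
contact_force: [-1.8, -0.0, 5.2]
opening: 0.0245
```

Emit:
{"fn": "send_rows", "kwargs": {
  "series": [
    {"tx": 0, "ty": 0, "tz": 0.04, "wx": 0, "wy": 0, "wz": 0, "jaw": 1}
  ]
}}

```text
t: 16.6
tool_pos: [0.5224, -0.0096, 0.1339]
tool_rot: [-3.109, 0.445, -0.003]
contact_force: [-0.6, -0.6, -0.5]
opening: 0.0244
```

```bash
python3 - <<'E'
from h import *
to(wrld(0,-.031,.137),PY); print(pan(ctrl.get_obs()["tool_pos"]))
E
```

```text
t 16.6 pos [ 0.5224 -0.0096  0.1339] F [-0.6  -0.56 -0.47] tq [-0.02  0.14 -0.  ] op 0.0244
shift cm [-0.55 -7.25 -0.3 ] turn [-0.001 -0.002 -0.054] yaw now -0.2845
[ 0.00163027 -0.10371621]
```

Emit:
{"fn": "send_rows", "kwargs": {
  "series": [
    {"tx": 0, "ty": 0, "tz": -0.3, "wx": 0, "wy": 0, "wz": 0, "jaw": 1},
    {"tx": -0.1, "ty": -1.5, "tz": 0, "wx": 0, "wy": 0, "wz": -0.02, "jaw": 1},
    {"tx": -0.1, "ty": -1.8, "tz": 0, "wx": 0, "wy": 0, "wz": -0.02, "jaw": 1},
    {"tx": -0.1, "ty": -1.8, "tz": 0, "wx": 0, "wy": 0, "wz": -0.01, "jaw": 1},
    {"tx": -0.1, "ty": -1.2, "tz": 0, "wx": 0, "wy": 0, "wz": 0, "jaw": 1}
  ]
}}

```text
t: 17.23
tool_pos: [0.5347, 0.0566, 0.1359]
tool_rot: [-3.119, 0.363, -0.002]
contact_force: [-0.3, -0.6, -2.1]
opening: 0.0243
```

```bash
python3 - <<'E'
from h import *
to(wrld(0,-.031,.137),PY); print(pan(ctrl.get_obs()["tool_pos"]))
cv2.imwrite("pics/s13.png",ctrl.get_image("scene")[160:280,220:380,::-1].repeat(4,0).repeat(4,1))
E
```

```text
t 17.23 pos [0.5347 0.0566 0.1359] F [-0.3  -0.57 -2.13] tq [-0.17  0.02  0.02] op 0.0243
shift cm [ 0.16 -0.54 -0.11] turn [-0.001 -0.001 -0.   ] yaw now -0.2314
[-0.00159533 -0.03641326]
```

View pics/s13.png

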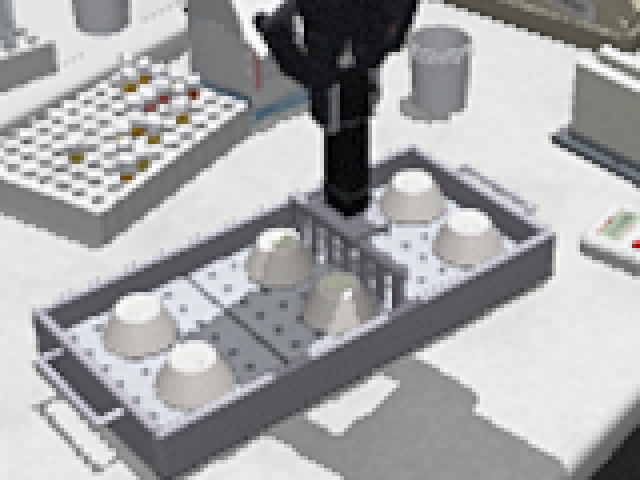

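All six are flat, two per bay. I back off, lift, and carry the rake to the rest.

Emit:
{"fn": "send_rows", "kwargs": {
  "series": [
    {"tx": 0, "ty": 0.3, "tz": -0.5, "wx": 0, "wy": 0, "wz": 0, "jaw": 1},
    {"tx": 0, "ty": 0.2, "tz": -4, "wx": 0, "wy": 0, "wz": 0, "jaw": 1},
    {"tx": 0, "ty": 0, "tz": -5, "wx": 0, "wy": 0, "wz": 0, "jaw": 1},
    {"tx": 0, "ty": 4, "tz": -1, "wx": 0, "wy": 0, "wz": -0.02, "jaw": 1},
    {"tx": 0, "ty": 5, "tz": 0, "wx": 0, "wy": 0, "wz": -0.02, "jaw": 1}
  ]
}}

```text
t: 17.9
tool_pos: [0.5134, -0.0358, 0.2448]
tool_rot: [-3.127, 0.289, -0.001]
contact_force: [0.3, 0.0, -2.0]
opening: 0.0249
```

```bash
python3 - <<'E'
from h import *
to((.4628,-.2557,.24),-.18); print(pan(ctrl.get_obs()["tool_pos"]))
E
```

```text
t 17.9 pos [ 0.5134 -0.0358  0.2448] F [ 0.28  0.02 -1.99] tq [-0.06 -0.01  0.03] op 0.0249
shift cm [-0.96 22.55  0.44] turn [-0.002 -0.001 -0.004] yaw now -0.184
[-0.00113679 -0.13123   ]
```

Emit:
{"fn": "send_rows", "kwargs": {
  "series": [
    {"tx": -0.3, "ty": 6, "tz": 0, "wx": 0, "wy": 0, "wz": 0, "jaw": 1},
    {"tx": -0.3, "ty": 6, "tz": 0, "wx": 0, "wy": 0, "wz": 0, "jaw": 1},
    {"tx": -0.3, "ty": 5, "tz": 0, "wx": 0, "wy": 0, "wz": 0, "jaw": 1},
    {"tx": 0, "ty": 2.5, "tz": 0, "wx": 0, "wy": 0, "wz": 0, "jaw": 1},
    {"tx": 0, "ty": 0, "tz": 0, "wx": 0, "wy": 0, "wz": 0, "jaw": 1}
  ]
}}

```text
t: 18.52
tool_pos: [0.4654, -0.2366, 0.2483]
tool_rot: [3.126, -0.3, 0.011]
contact_force: [0.3, 0.6, -2.3]
opening: 0.0247
```

```bash
python3 - <<'E'
from h import *
to((.4628,-.2557,.24),-.18)
E
```

```text
t 18.52 pos [ 0.4654 -0.2366  0.2483] F [ 0.31  0.56 -2.3 ] tq [-0.    0.02 -0.  ] op 0.0247
shift cm [0.1  1.92 0.83] turn [ 0.001 -0.007 -0.012] yaw now -0.1916
```

Emit:
{"fn": "send_rows", "kwargs": {
  "series": [
    {"tx": 0.1, "ty": 1.9, "tz": 0, "wx": 0, "wy": -0.007, "wz": -0.012, "jaw": 1},
    {"tx": 0, "ty": 0, "tz": 2, "wx": 0, "wy": 0, "wz": 0, "jaw": 1},
    {"tx": 0, "ty": 0, "tz": 2, "wx": 0, "wy": 0, "wz": 0, "jaw": 1},
    {"tx": 0, "ty": 0, "tz": 0, "wx": 0, "wy": 0, "wz": 0, "jaw": 1}
  ]
}}

```text
t: 19.02
tool_pos: [0.4624, -0.2528, 0.2051]
tool_rot: [-3.127, 0.279, 0.002]
contact_force: [-0.5, 1.8, -2.6]
opening: 0.0247
```

```bash
python3 - <<'E'
from h import *
to((.4628,-.2557,.20),-.18)
im=ctrl.get_image("wrist")[:,:,::-1]; cv2.imwrite("pics/w14.png",im)
E
```

```text
t 19.02 pos [ 0.4624 -0.2528  0.2051] F [-0.52  1.77 -2.57] tq [ 0.03 -0.03  0.01] op 0.0247
shift cm [0.1  0.28 0.51] turn [-0.002  0.001  0.002] yaw now -0.1781
```

View pics/w14.png

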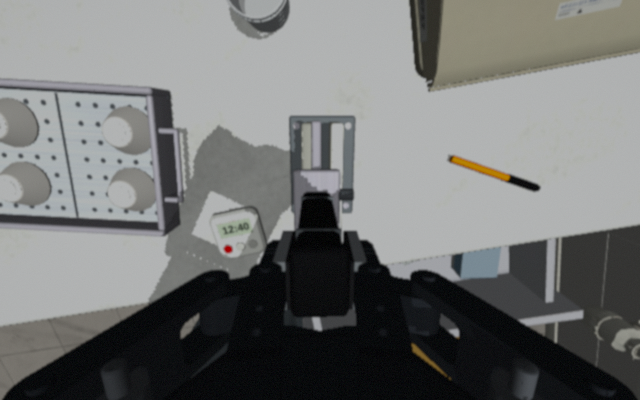

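Emit:
{"fn": "send_rows", "kwargs": {
  "series": [
    {"tx": 0.05, "ty": 0.3, "tz": 0, "wx": -0.002, "wy": 0, "wz": 0, "jaw": 1},
    {"tx": 0, "ty": 0, "tz": 0, "wx": 0, "wy": 0, "wz": 0, "jaw": 1}
  ]
}}

```text
t: 19.32
tool_pos: [0.4635, -0.2559, 0.2072]
tool_rot: [3.128, -0.277, 0.002]
contact_force: [-0.1, 0.5, -2.4]
opening: 0.0244
```

```bash
python3 - <<'E'
from h import *
to((.4628,-.2557,.139),-.18)
cv2.imwrite("pics/s14.png",ctrl.get_image("scene")[150:220,330:430,::-1].repeat(6,0).repeat(6,1))
E
```

```text
t 19.32 pos [ 0.4635 -0.2559  0.2072] F [-0.09  0.46 -2.42] tq [-0.01  0.01 -0.02] op 0.0244
shift cm [-0.08 -0.02  6.82] turn [ 0.001 -0.002  0.003] yaw now -0.177
```

View pics/s14.png

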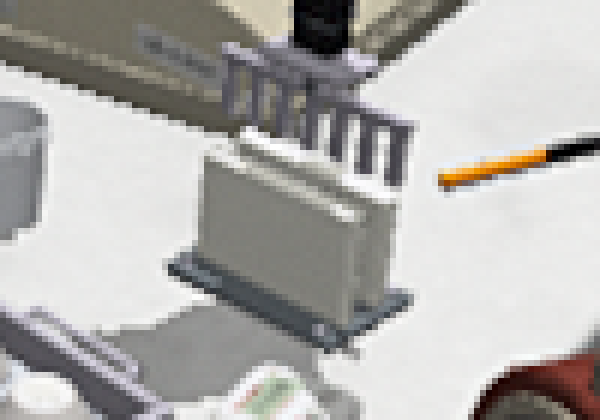

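The teeth are lined up over the slot. Descending with force checks.

Emit:
{"fn": "send_rows", "kwargs": {
  "series": [
    {"tx": -0.05, "ty": 0, "tz": 1.2, "wx": 0, "wy": 0, "wz": 0, "jaw": 1},
    {"tx": 0, "ty": 0, "tz": 1, "wx": 0, "wy": 0, "wz": 0, "jaw": 1}
  ]
}}

```text
t: 19.62
tool_pos: [0.4639, -0.2565, 0.1858]
tool_rot: [3.126, -0.277, 0.007]
contact_force: [0.1, 0.0, -2.2]
opening: 0.0247
```

Emit:
{"fn": "send_rows", "kwargs": {
  "series": [
    {"tx": 0, "ty": 0, "tz": 1, "wx": 0, "wy": 0, "wz": 0, "jaw": 1}
  ]
}}

```text
t: 19.75
tool_pos: [0.4638, -0.2564, 0.1748]
tool_rot: [3.126, -0.278, 0.007]
contact_force: [0.6, 0.1, -2.4]
opening: 0.0241
```

Emit:
{"fn": "send_rows", "kwargs": {
  "series": [
    {"tx": 0, "ty": 0, "tz": 1, "wx": 0, "wy": 0, "wz": 0, "jaw": 1}
  ]
}}

```text
t: 19.88
tool_pos: [0.4636, -0.2563, 0.1636]
tool_rot: [3.127, -0.278, 0.006]
contact_force: [-0.2, -0.9, -2.1]
opening: 0.0246
```

In the slot, no contact. Going on down to about 0.139.

Emit:
{"fn": "send_rows", "kwargs": {
  "series": [
    {"tx": 0, "ty": 0, "tz": 1, "wx": 0, "wy": 0, "wz": 0, "jaw": 1},
    {"tx": 0, "ty": 0, "tz": 0.7, "wx": 0, "wy": 0, "wz": 0, "jaw": 1}
  ]
}}

```text
t: 20.12
tool_pos: [0.4632, -0.256, 0.1445]
tool_rot: [3.128, -0.278, 0.003]
contact_force: [1.2, 0.6, -2.5]
opening: 0.0245
```

Emit:
{"fn": "send_rows", "kwargs": {
  "series": [
    {"tx": 0, "ty": 0, "tz": 0.4, "wx": 0, "wy": 0, "wz": 0, "jaw": 1}
  ]
}}

```text
t: 20.25
tool_pos: [0.463, -0.2559, 0.1398]
tool_rot: [3.128, -0.278, 0.003]
contact_force: [0.6, -0.3, -2.3]
opening: 0.0249
```

Emit:
{"fn": "send_rows", "kwargs": {
  "series": [
    {"tx": 0, "ty": 0, "tz": 0.2, "wx": 0, "wy": 0, "wz": 0, "jaw": 1}
  ]
}}

```text
t: 20.38
tool_pos: [0.4637, -0.2562, 0.1394]
tool_rot: [3.127, -0.278, 0.005]
contact_force: [-3.0, 3.5, 9.8]
opening: 0.0247
```

Seated (+12 N at z 0.139). Now release.

Emit:
{"fn": "send_rows", "kwargs": {
  "series": [
    {"tx": 0, "ty": 0, "tz": -0.04, "wx": 0, "wy": 0, "wz": 0, "jaw": 1},
    {"tx": 0, "ty": 0, "tz": 0, "wx": 0, "wy": 0, "wz": 0, "jaw": 0},
    {"tx": 0, "ty": 0, "tz": 0, "wx": 0, "wy": 0, "wz": 0, "jaw": 0},
    {"tx": 0, "ty": 0, "tz": 0, "wx": 0, "wy": 0, "wz": 0, "jaw": 0},
    {"tx": 0, "ty": 0, "tz": 0, "wx": 0, "wy": 0, "wz": 0, "jaw": 0}
  ]
}}

```text
t: 21.0
tool_pos: [0.4649, -0.2573, 0.1418]
tool_rot: [3.125, -0.278, 0.01]
contact_force: [0.1, -0.5, -1.2]
opening: 0.0856
```

Emit:
{"fn": "send_rows", "kwargs": {
  "series": [
    {"tx": 0, "ty": 0, "tz": 0, "wx": 0, "wy": 0, "wz": 0, "jaw": 0},
    {"tx": 0, "ty": 0, "tz": 0, "wx": 0, "wy": 0, "wz": 0, "jaw": 0}
  ]
}}

```text
t: 21.25
tool_pos: [0.4649, -0.2573, 0.1417]
tool_rot: [3.125, -0.278, 0.01]
contact_force: [-0.8, -0.0, -0.0]
opening: 0.0853
```

```bash
python3 - <<'E'
from h import *
to((.4628,-.2557,.139),-.18)
E
```

```text
t 21.25 pos [ 0.4649 -0.2573  0.1417] F [-0.81 -0.04 -0.03] tq [0.02 0.03 0.  ] op 0.0853
shift cm [-0.24 -0.12  0.27] turn [ 0.004 -0.007  0.003] yaw now -0.1772
```

Emit:
{"fn": "send_rows", "kwargs": {
  "series": [
    {"tx": 0, "ty": 0, "tz": -2, "wx": 0, "wy": 0, "wz": 0, "jaw": 0},
    {"tx": 0, "ty": 0, "tz": -5, "wx": 0, "wy": 0, "wz": 0, "jaw": 0},
    {"tx": 0, "ty": 0, "tz": -6, "wx": 0, "wy": 0, "wz": 0, "jaw": 0},
    {"tx": 0, "ty": 5, "tz": -5, "wx": 0, "wy": 0, "wz": 0, "jaw": 0},
    {"tx": -1, "ty": 6, "tz": 0, "wx": 0, "wy": 0, "wz": 0, "jaw": 0}
  ]
}}

```text
t: 21.88
tool_pos: [0.4367, -0.3562, 0.3276]
tool_rot: [3.122, -0.266, 0.017]
contact_force: [-0.3, 0.6, -0.4]
opening: 0.0853
```

Emit:
{"fn": "send_rows", "kwargs": {
  "series": [
    {"tx": -2, "ty": 6, "tz": 0, "wx": 0, "wy": 0, "wz": 0, "jaw": 0},
    {"tx": -2, "ty": 5, "tz": 0, "wx": 0, "wy": 0, "wz": 0, "jaw": 0},
    {"tx": 0, "ty": 0, "tz": 0, "wx": 0, "wy": 0, "wz": 0, "jaw": 0}
  ]
}}

```text
t: 22.25
tool_pos: [0.3766, -0.4624, 0.3346]
tool_rot: [3.115, -0.271, 0.025]
contact_force: [0.1, -0.9, 0.6]
opening: 0.0851
```

```bash
python3 - <<'E'
from h import *
s=ctrl.get_image("scene")[:,:,::-1];t=ctrl.get_image("top")[:,:,::-1]
cv2.imwrite("pics/s15.png",cv2.resize(s[135:285,220:410],None,fx=4,fy=4,interpolation=cv2.INTER_CUBIC))
cv2.imwrite("pics/t15.png",cv2.resize(t[145:275,215:450],None,fx=3.4,fy=3.4,interpolation=cv2.INTER_CUBIC))
print(ctrl.get_obs()["t"],ctrl.get_obs()["tool_pos"])
E
```

```text
22.35 [ 0.37844605 -0.46015514  0.33485901]
```

View pics/s15.png

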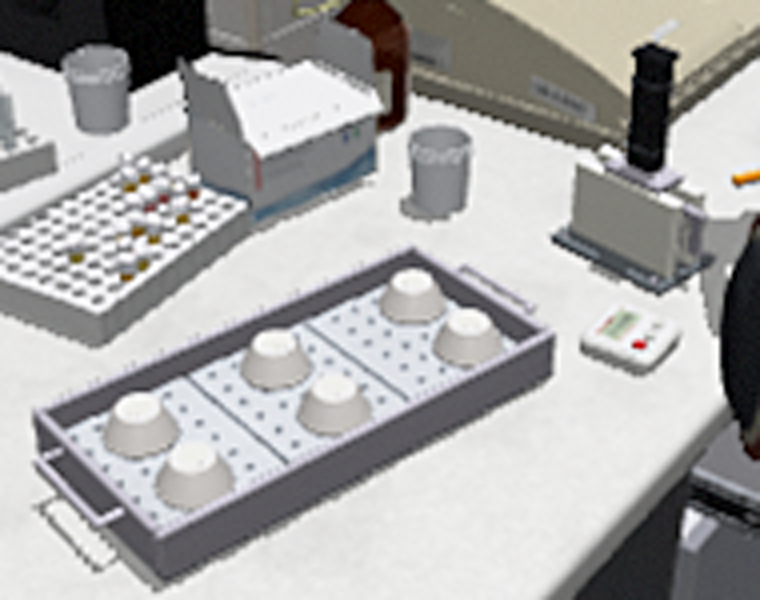

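View pics/t15.png

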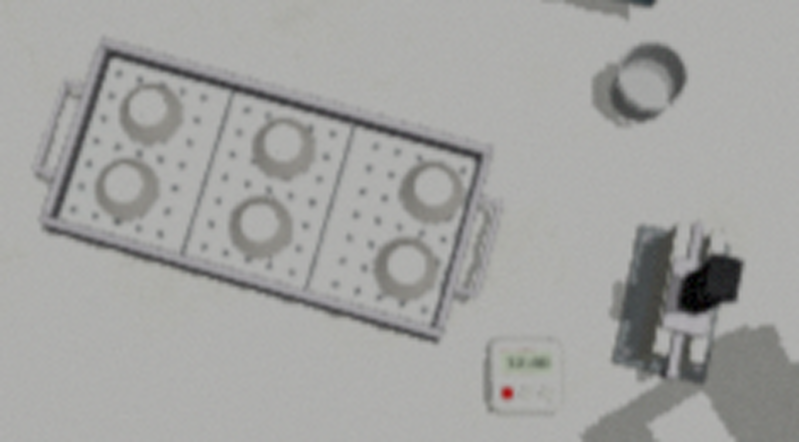

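The pucks lie flat, two per bay, at (150,112), (127,188), (284,147), (262,227), (433,190) and (407,267) in the top crop. The rake stands in the rest at (722,275) and the cup and timer are unmoved. A numeric check, then I hand in.

```bash
python3 - <<'E'
from h import *
T=ctrl.camera_info("top")
for p in [(150,110),(127,187),(284,145),(262,225),(434,188),(408,266)]: print(pan(onz(T,(215+p[0]/3.4,145+p[1]/3.4),.048)).round(4))
f=lambda x,y:(215+x/3.4,145+y/3.4); print(onz(T,f(722,272),.194))
print(ctrl.finish_job())
E
```

```text
[0.0357 0.1139]
[-0.0336  0.1124]
[ 0.0378 -0.0044]
[-0.0334 -0.0062]
[ 0.0371 -0.1365]
[-0.033  -0.1331]
[ 0.46581988 -0.25550843  0.194     ]
the job is handed in; nothing more can be done
None
```

The six pucks now lie flat, two in each bay, and the rake is back in its rest. I handed the job in at about 22 s; the hand-in gives no verdict.

**What I did**
- I took the rake from its rest and found the tooth length by touching the empty +y bay: the tips are 112 mm below the TCP.
- I raked the two top pucks off the heap over the front row. They landed flat in the middle bay.
- For the +y row, I felt the teeth down behind it at y ≈ -38 mm with about 3–4 N, then raked it into the +y bay.
- For the middle row, I felt the teeth down between it and the rear row at y ≈ -104 mm with up to about 7 N, then raked it into the middle bay.
- I seated the rake in its rest with about 12 N, released it and backed the gripper away.

**Last checks**

| Row | y in the pan |
|---|---|
| +y bay | +114 and +112 mm |
| Middle bay | -4 and -6 mm |
| -y bay | -137 and -133 mm |

- **Pucks, cup and timer:** all six pucks look flat in both views, and the cup and timer look unmoved.
- **Rake:** its pommel measures within about 1 mm of where the same camera placed it at the start.
- **Disagreements:** camera readings of the scored lines and the rake bar differed by up to 3 mm between views. I aimed the second feel using the offset seen on the bar.
- **Not measured:** the floor plate's travel was not read directly. The 7 N peak is well short of what would overload it.

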